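# Stack the cups and press the label holder into the shelf rail

### The job

Put the loose steel cup away by nesting it upright in the matching cup on the wooden stand and let go of it. Then take the green label holder out of its rest, slip its tongue down behind the metal lip on the front of the stand with the card facing outwards, and press it fully home against the spring; finish while still holding it pressed there with the fingers, ready for me to pin it. Leave the other things on the bench where they are.

Things in the scene. Friction and masses are not known exactly. Their poses are not given: they have to be found in the camera images.
- stand: fixed board 130 (x) x 260 (y) x 18 mm with a cup socket and an aluminium label rail near its front edge, which faces the robot. Origin: centre of its underside; x points away from the front, z up. Rail, from front to back: lip 5 mm thick, 86 long, top 48 mm above the bench; open gap 9 mm wide, 74 long, ends closed to lip height; backboard 8 mm thick, top 73 mm above the bench.
- rail_mouth (a point): middle of the gap between lip and backboard, level with the top of the lip (48 mm above the bench), at (-50.5, -65, 48) mm in the stand's frame. Axes as the stand: x across the gap towards the backboard, y along the gap, z up. Lip's rear face 4.5 mm to -x of it, backboard's face 4.5 mm to +x.
- strip (a joint): red sprung strip (7 x 70 mm) at the bottom of the gap that slides down: 0 = up (its top 14 mm below the top of the lip), 0.008 m = depressed by a fully home holder. Its spring pushes up with about 2.4 N at 0 and 7 N at 0.008, so it lifts the holder if let go.
- cup_seat (a point): centre of the cup socket on the board's top (18 mm above the bench), at (0, 80, 18) mm in the stand's frame; a black ring 5 mm high, 45 mm inside, holds the base cup's foot.
- base_cup: open steel cup standing loose in the socket. Origin: centre of its underside, z up. 62 mm high, 90 g: a narrow foot 28 mm high (40 mm diameter at the bottom, 47 at its top), then an outward step, then a wide collar from 28 to 62 mm height, 57 to 58 mm outside, 52 mm bore, wall 2.5 mm.
- loose_cup: the cup to be nested, standing upright on the bench; same shape and origin as base_cup. Take it across the collar. Nested, its foot is inside the base cup's collar and its step sits on the base cup's rim, so its origin is 34 mm above that of base_cup.
- rest: fixed wooden block 60 (x) x 80 (y) x 28 mm with a slot along y, 7.5 mm wide and 18 mm deep, in which the label holder stands. Origin: centre of its underside. It and the loose cup may change sides.
- holder: green upright plate, 5 mm thick (x), 60 wide (y), 80 g. Origin: centre of its bottom edge, 10 mm above the bench at the start; card faces -x. Lowest 22 mm: tongue. 22 to 27 mm: step jutting 9.5 mm forward (-x), lands on the lip when home (bottom 22 mm below the lip's top). Grip bar: 74 to 104 mm up, 14 mm thick (x), 50 wide, black; grip across its thickness. Turned as the rest.
- glue_pot: loose dark iron pot, 88 mm across, 76 mm high, a bystander; origin centre of its underside
- rosette: loose half-carved rosette, 59 x 104 x 32 mm, a bystander; origin centre of its underside
There are look-alikes about, which are no part of the job. What is shaped like the loose_cup but pink or purple is not meant.

How it is judged:
By the outcome, as a careful person would: the job done as asked, in the order asked, and still so for the second after the job is handed in, while the arm keeps its last pose, push and grip.
It also fails if it takes over 54 s, if anything falls off the work surface, if the arm or the gripper's body presses on something with over 40 N, if the wrist force passes 120 N, or if a joint passes its speed limit or range.

### The arm

A 7-joint arm with a two-finger parallel gripper is mounted at the origin on the work surface; the furniture and walls round the work are solid. World frame = base frame: x ahead of the robot, y to its left, z up, the work surface at z = 0. Lengths are in mm, angles in degrees, forces in N, time in s.
With the tool pointing down it reaches from about 400 to 900 mm from the base axis. Payload 5.5 kg.
Tool frame: the origin (TCP) lies between the finger pads; the fingertips stand tips_ahead ahead of it and the grasp point (between the pads) lies 6 mm ahead of it (tips_ahead is the distance from the TCP to the fingertips, in mm); z points along the fingers, y is the direction in which the jaws open and shut (so a half turn about z gives the same grasp; the last joint's range is limited). The gripper opens to 92 mm and grips with 3 to 60 N. Pads are 19 mm wide; open, the fingers measure 130 mm over their backs; the gripper's body (75 mm by 190 mm) begins 47 mm behind the grasp point.
Start: joints at [-52.586, 28.699, -24.465, 88.831, 12.651, 65.22, -12.049], TCP at [246.966, 601.255, 251.729] pointing down, gripper open.
Joint ranges: [-164.97, 164.97], [-17.58, 116.51], [-87.97, 89.64], [11.32, 138.91], [-80.73, 260.73], [10.89, 115.49], [-147.41, 147.41]. Speed limits (degrees/s): [147.25, 147.25, 180, 180, 180, 180, 180].

### API

Orientations are given as a 3x3 rotation matrix whose columns are the frame's x, y, z axes.
In Python, from bench import * gives the robot as it stands.
- The arm moves only by the tool arm_command, never from a script. Its argument "increments" is a list of rows, each an object with "linear": the shift along the tool's x, y, z in m, a list of three; "delta_rot": the turn, a rotation vector about the tool's x, y, z in rad, a list of three; "grip": the finger opening in m, from 0 to 0.0918. A call has 1 to 12 rows; each row shifts and turns the commanded pose from where the row before left it, along the tool's axes as they then stand; what a row does not reach is not made up. A row lasts 1/12 s, in which the tool goes at most 41.7 mm and 7.16 degrees, less where a joint would pass 70% of its speed; a pose out of reach is approached as far as the arm can. A call with a gripper value outside its range is refused whole. The fingers move at their own pace and stop on an object; "grip_force" is the grip in N (left out, the last holds). Time passes only in rows, so rows that do not move let the fingers close. It gives the time, the measured TCP pose, the force and the opening at its end, in the units of the state.
- get_state(): the state, without advancing time (a new reading comes with each control period).
- capture(name): name is "scene" or "top" or "wrist"; returns a dict with "img" (400x640x3 uint8, red, green, blue), "depth" (400x640 float32, mm along the optical axis (not along the pixel's ray), 0 where there is no reading), "mtx" (3x3 intrinsics, pixels), "R" (3x3) and "t" (3): a world point X has camera coordinates R X + t; the wrist camera has in their place "mount" (4x4, takes a point from camera to tool coordinates, whose origin is the TCP and whose axes are the flange's). Camera axes: x right, y down, z forward; pixel columns grow to the right and rows downward; lengths in mm; the calibration is good to about 2 mm. A picture is of the moment at which its call begins: read the wrist's pose just before it.
- sign_off(): hands the job in, once; it reports no verdict.
The state is a dict: "clock": time; "joint_pos": joint angles; "dq": joint speeds; "effort": joint torques, N m; "tcp_pos": TCP position; "tcp_rot": TCP orientation; "contact_force": force on the tool from outside, world axes, zero at the start; "ft_torque": the same for the moment, N m; "width": finger opening in mm.
Only numpy, scipy, OpenCV 4.12 (cv2) and the standard library are available. Lean on these libraries where they do the work, as an engineer would, in place of code of your own. Each camera call takes 0.05 s, during which the arm holds its last target.

## Working session

There is one attempt and no reset: what is moved stays moved. The work goes in short steps, Python scripts to look and compute and a tool call to move; the robot and the scene stay as the last step left them, time stands still between calls to the robot, and variables do not carry over. Pictures are saved under pics/ and viewed, and the job is handed in when it is done.

Besides the shell and the picture viewer there is one more tool, called after "Request:" by a JSON object that holds its "fn" and its "kwargs", one argument or row to a line. arm_command: Moves the arm, as the interface text tells. Its arguments: {"type":"object","properties":{"increments":{"type":"array","items":{"type":"object","properties":{"linear":{"type":"array","items":{"type":"number"}},"delta_rot":{"type":"array","items":{"type":"number"}},"grip":{"type":"number"}}}},"grip_force":{"type":"number"}},"required":["increments"]}

```bash
ls; mkdir -p pics; python3 - <<'E'
from bench import *
import cv2,pickle
s=get_state();print({k:np.round(v,3).tolist() if not isinstance(v,float) else v for k,v in s.items()} if 'np' in globals() else s)
D={}
for n in ["scene","top","wrist"]:
    c=capture(n);D[n]=c;cv2.imwrite(f"pics/{n}0.png",c["img"][:,:,::-1])
    print(n,c["mtx"],c.get("R"),c.get("t"),c.get("mount"))
pickle.dump(D,open("d0.pkl","wb"))
E
```

```text
pics
{'clock': 0.0, 'joint_pos': array([-52.58468243,  28.75204283, -24.45200254,  88.89095511,
        12.65192127,  65.21903326, -12.04952398]), 'dq': array([ 0.12541021,  0.01288098,  0.03054423,  0.02049342, -0.08872938,
       -0.02957026,  0.10214129]), 'effort': array([-6.36523582e-04, -5.66590405e+01, -5.81583828e+00, -2.79113656e+01,
       -6.84356480e-02,  3.07769759e-02,  2.15255650e-04]), 'tcp_pos': array([246.83158816, 600.61791871, 250.69930821]), 'tcp_rot': array([[-9.24990959e-01,  3.79988365e-01, -7.53100622e-04],
       [ 3.79989110e-01,  9.24989325e-01, -1.73927344e-03],
       [ 3.57063655e-05, -1.89498224e-03, -9.99998204e-01]]), 'contact_force': array([-0.35375856, -0.53568608, -0.22913559]), 'ft_torque': array([ 0.01390303,  0.0355862 , -0.03548097]), 'width': 91.69942654925794}
scene [[473.57505484   0.         320.99618881]
 [  0.         473.57505484 189.41664514]
 [  0.           0.           1.        ]] [[ 0.87739465 -0.47974886  0.00443442]
 [-0.20114585 -0.37622791 -0.9044296 ]
 [ 0.43556742  0.79264973 -0.42659985]] [-478.60863473  124.8879914   957.89354   ] None
top [[405.74425171   0.         318.09589221]
 [  0.         405.74425171 203.98626941]
 [  0.           0.           1.        ]] [[ 0.02315348 -0.99961857  0.01505436]
 [-0.98153549 -0.02558944 -0.18956072]
 [ 0.18987365 -0.0103874  -0.98175358]] [-113.90620603  489.14794732  953.20020122] None
wrist [[348.32289886   0.         316.68192457]
 [  0.         348.32289886 200.66603923]
 [  0.           0.           1.        ]] None None [[-2.49759099e-05 -9.66220623e-01 -2.57716332e-01  6.86163903e+01]
 [ 9.99999988e-01 -6.32905382e-05  1.40374160e-04  9.13436294e-01]
 [-1.51943414e-04 -2.57716325e-01  9.66220613e-01 -1.32272765e+02]
 [ 0.00000000e+00  0.00000000e+00  0.00000000e+00  1.00000000e+00]]
```

View pics/scene0.png

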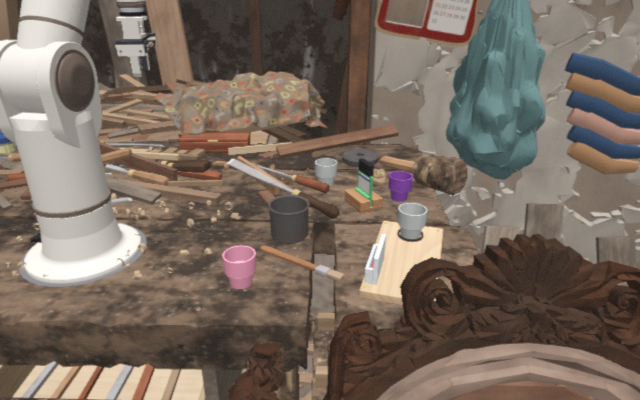

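View pics/top0.png

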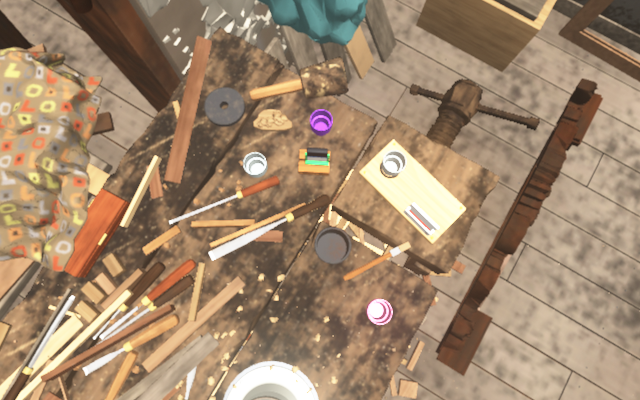

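View pics/wrist0.png

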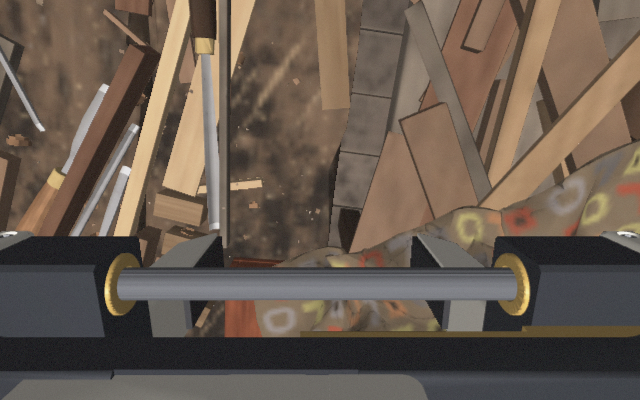

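Steel cups: the loose one is at top (255,163) and scene (326,170). The other, at top (392,163), stands on the board, so it is the base cup. The purple (320,122) and pink (379,312) cups are decoys. Next I'll enlarge and measure.

```bash
cat > h.py <<'E'
import numpy as np,cv2,pickle
def ray(c,u,v):
    R,t=c["R"],c["t"];K=c["mtx"]
    d=R.T@np.linalg.solve(K,np.array([u,v,1.]));o=-R.T@t
    return o,d
def onz(c,u,v,z):
    o,d=ray(c,u,v);return o+d*(z-o[2])/d[2]
def cloud(c):
    K=c["mtx"];h,w=c["depth"].shape
    u,v=np.meshgrid(np.arange(w),np.arange(h));d=c["depth"].astype(float)
    P=np.stack([(u-K[0,2])/K[0,0]*d,(v-K[1,2])/K[1,1]*d,d],-1)
    return (P-c["t"])@c["R"]
def proj(c,X):
    p=c["mtx"]@(c["R"]@np.asarray(X,float)+c["t"]);return p[:2]/p[2]
def wcam(c,s):
    M=c["mount"];Rt=s["tcp_rot"];Rc=Rt@M[:3,:3];o=Rt@M[:3,3]+s["tcp_pos"]
    c["R"]=Rc.T;c["t"]=-Rc.T@o;return c
E
python3 - <<'E'
import bench
print([n for n in dir(bench) if not n.startswith('__')])
print(getattr(bench,'tips_ahead',None))
from h import *
D=pickle.load(open("d0.pkl","rb"))
im=D["top"]["img"][:,:,::-1]
a=cv2.resize(im[100:260,230:480],None,fx=3.2,fy=3.2,interpolation=cv2.INTER_CUBIC);cv2.imwrite("pics/top0c.png",a)
s=D["scene"]["img"][:,:,::-1]
a=cv2.resize(s[145:305,250:450],None,fx=3.7,fy=3.7,interpolation=cv2.INTER_CUBIC);cv2.imwrite("pics/scene0c.png",a)
for (u,v) in [(255,163),(392,163),(315,160),(332,245),(440,190),(320,122),(272,120)]:
    P=cloud(D["top"]);print((u,v),P[v,u].round(1), onz(D["top"],u,v,0).round(1))
E
```

```text
['IKError', 'capture', 'get_state', 'sign_off', 'tips_ahead']
25.0
(255, 163) [604.2  65.    7.9] [606.5  66.2   0. ]
(392, 163) [ 608.5 -290.1   26.2] [ 616.5 -295.2    0. ]
(315, 160) [606.5 -91.4  40.9] [619.1 -91.4   0. ]
(332, 245) [ 395.  -139.6   10. ] [ 395.9 -140.1    0. ]
(440, 190) [ 542.1 -414.3   18.8] [ 546.6 -420.3    0. ]
(320, 122) [ 723.  -102.2    6.8] [ 725.8 -102.3    0. ]
(272, 120) [713.4  22.9  34.7] [727.7  26.9   0. ]
```

View pics/top0c.png

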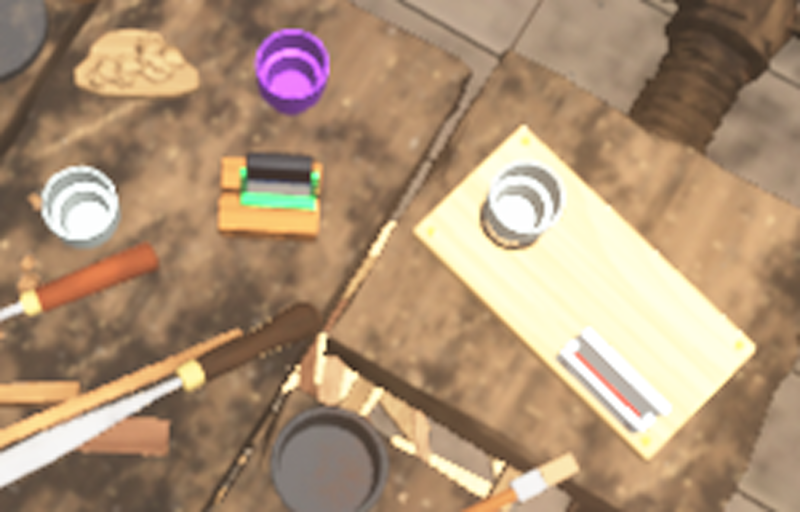

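View pics/scene0c.png

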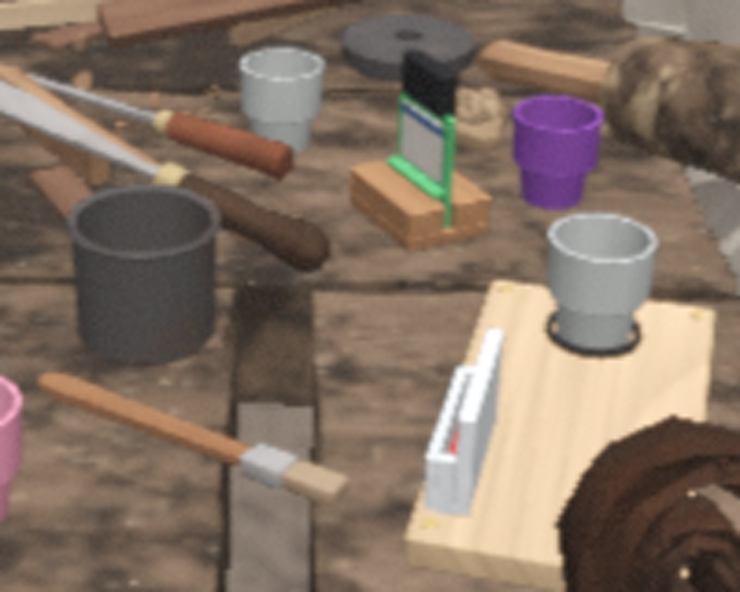

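The crop confirms it: loose steel cup at crop (80,204), standing on the bench between the chisel and the rosette. The rail has the red strip at crop (610,382), the holder is in its rest at (270,190), and the base cup is at (523,203).

```bash
python3 - <<'E'
from h import *
D=pickle.load(open("d0.pkl","rb"))
for n in ["top","scene"]:
    P=cloud(D[n]);img=D[n]["img"];hsv=cv2.cvtColor(img,cv2.COLOR_RGB2HSV)
    def near(c,r,z0,z1): return (np.hypot(P[...,0]-c[0],P[...,1]-c[1])<r)&(P[...,2]>z0)&(P[...,2]<z1)
    for nm,c,zt in [("loose",(609,65),62),("base",(618,-292),80)]:
        m=near(c,50,zt-6,zt+6);q=P[m]
        # rim band circle: fit
        A=np.c_[2*q[:,:2],np.ones(len(q))];s=np.linalg.lstsq(A,(q[:,:2]**2).sum(1),rcond=None)[0]
        print(n,nm,len(q),"c",s[:2].round(1),"r",np.sqrt(s[2]+s[0]**2+s[1]**2).round(1),"z95",np.percentile(q[:,2],95).round(1), "ext",q.min(0).round(1),q.max(0).round(1))
    # board
    m=(hsv[...,2]>150)&(P[...,2]>13)&(P[...,2]<23)&(P[...,1]<-200)&(P[...,1]>-520)&(P[...,0]>350)&(P[...,0]<760)
    m=cv2.morphologyEx(m.astype(np.uint8),cv2.MORPH_OPEN,np.ones((3,3)))
    q=P[m>0];print(n,"board z",np.median(q[:,2]).round(1),cv2.minAreaRect(q[:,:2].astype(np.float32)),len(q))
    for nm,z0,z1,c,r in [("bb",70,76,(520,-390),80),("rail",44,52,(520,-390),70),("bar",95,120,(606,-91),60),("rest",25,31,(606,-91),60)]:
        q=P[near(c,r,z0,z1)]
        if len(q)>5:print(n,nm,len(q),"z",np.median(q[:,2]).round(1),[np.round(x,1) for x in cv2.minAreaRect(q[:,:2].astype(np.float32))])
E
```

```text
top loose 102 c [588.9  57.1] r 27.5 z95 65.6 ext [560.1  29.   56.1] [616.9  85.8  66.3]
top base 115 c [ 597.8 -285.6] r 27.4 z95 83.8 ext [ 569.9 -314.    74. ] [ 626.  -257.1   85.4]
top board z 19.2 ((494.1905517578125, -295.8501892089844), (260.006591796875, 266.74560546875), 45.4527587890625) 3740
top bb 103 z 73.8 [array([ 467.6, -359.2]), array([83.4,  9.1]), np.float64(45.1)]
top rail 24 z 48.2 [array([ 472.6, -349. ]), array([56.6,  2.5]), np.float64(46.5)]
top bar 165 z 114.0 [array([609.2, -95.8]), array([48.6, 14.5]), np.float64(87.7)]
top rest 287 z 28.8 [array([609.6, -89.3]), array([80.2, 59.8]), np.float64(88.5)]
scene loose 106 c [590.   58.3] r 27.3 z95 62.6 ext [560.9  28.   56.1] [617.1  87.5  63.9]
scene base 182 c [ 598.8 -285.1] r 27.5 z95 80.6 ext [ 569.7 -313.6   74.1] [ 628.  -254.9   81.8]
scene board z 18.0 ((542.38037109375, -342.1730041503906), (262.8636474609375, 130.01324462890625), 45.46030044555664) 2866
scene bb 115 z 72.9 [array([ 467.8, -359. ]), array([84.7,  8. ]), np.float64(45.5)]
scene rail 20 z 47.3 [array([ 474.6, -357.5]), array([68.7,  0.6]), np.float64(45.4)]
scene bar 160 z 107.1 [array([609.1, -95.6]), array([15. , 51.9]), np.float64(0.5)]
scene rest 232 z 27.7 [array([609.5, -88.4]), array([60.1, 81.1]), np.float64(0.3)]
```

Request:
{"fn": "arm_command", "kwargs": {
  "increments": [
    {"linear": [0, 0, 0], "delta_rot": [0, 0, 0.118], "grip": 0.0918},
    {"linear": [0, 0, 0], "delta_rot": [0, 0, 0.118], "grip": 0.0918},
    {"linear": [0, 0, 0], "delta_rot": [0, 0, 0.118], "grip": 0.0918},
    {"linear": [0, 0, 0], "delta_rot": [0, 0, 0.118], "grip": 0.0918},
    {"linear": [0, 0, 0], "delta_rot": [0, 0, 0.118], "grip": 0.0918},
    {"linear": [0, 0, 0], "delta_rot": [0, 0, 0.118], "grip": 0.0918},
    {"linear": [0, 0, 0], "delta_rot": [0, 0, 0.118], "grip": 0.0918},
    {"linear": [0, 0, 0], "delta_rot": [0, 0, 0.118], "grip": 0.0918},
    {"linear": [0, 0, 0], "delta_rot": [0, 0, 0.118], "grip": 0.0918},
    {"linear": [0, 0, 0], "delta_rot": [0, 0, 0.118], "grip": 0.0918}
  ]
}}

```text
clock: 0.98
tcp_pos: [246.8, 601.0, 251.3]
tcp_rot: [[0.005, 1.0, -0.0], [1.0, -0.005, -0.001], [-0.001, -0.0, -1.0]]
contact_force: [-0.5, -1.1, -0.5]
width: 91.7
```

Request:
{"fn": "arm_command", "kwargs": {
  "increments": [
    {"linear": [-0.0302, 0.019, 0.003]},
    {"linear": [-0.0302, 0.019, 0.003]},
    {"linear": [-0.0302, 0.019, 0.003]},
    {"linear": [-0.0302, 0.019, 0.003]},
    {"linear": [-0.0302, 0.019, 0.003]},
    {"linear": [-0.0302, 0.019, 0.003]},
    {"linear": [-0.0302, 0.019, 0.003]},
    {"linear": [-0.0302, 0.019, 0.003]},
    {"linear": [-0.0302, 0.019, 0.003]},
    {"linear": [-0.0302, 0.019, 0.003]},
    {"linear": [-0.0302, 0.019, 0.003]},
    {"linear": [-0.0302, 0.019, 0.003]}
  ]
}}

```text
invalid input
```

Request:
{"fn": "arm_command", "kwargs": {
  "increments": [
    {"linear": [-0.0302, 0.019, 0.004]},
    {"linear": [-0.0302, 0.019, 0.004]},
    {"linear": [-0.0302, 0.019, 0.004]},
    {"linear": [-0.0302, 0.019, 0.004]},
    {"linear": [-0.0302, 0.019, 0.004]},
    {"linear": [-0.0302, 0.019, 0.004]},
    {"linear": [0, 0, 0]}
  ]
}}

```text
invalid input
```

```bash
python3 - <<'E'
from bench import *
from h import *
s=get_state();print(s["clock"],s["tcp_pos"].round(1),s["joint_pos"].round(1))
c=wcam(capture("wrist"),s);cv2.imwrite("pics/w1.png",c["img"][:,:,::-1])
pickle.dump(c,open("w1.pkl","wb"))
P=cloud(c)
m=(np.hypot(P[...,0]-590,P[...,1]-58)<40)&(P[...,2]>57)&(P[...,2]<67);q=P[m]
A=np.c_[2*q[:,:2],np.ones(len(q))];r=np.linalg.lstsq(A,(q[:,:2]**2).sum(1),rcond=None)[0]
print(len(q),r[:2],np.sqrt(r[2]+r[0]**2+r[1]**2),np.median(q[:,2]),cv2.minAreaRect(q[:,:2].astype(np.float32)))
E
```

```text
0.9833 [246.8 601.  251.3] [-62.4  27.1 -10.6  89.2   5.3  64.2 -74.4]
0 [0. 0.] 0.0 nan ((0.0, 0.0), (0.0, 0.0), 0.0)
  return _methods._mean(a, axis=axis, dtype=dtype,
  ret = ret.dtype.type(ret / rcount)
```

View pics/w1.png

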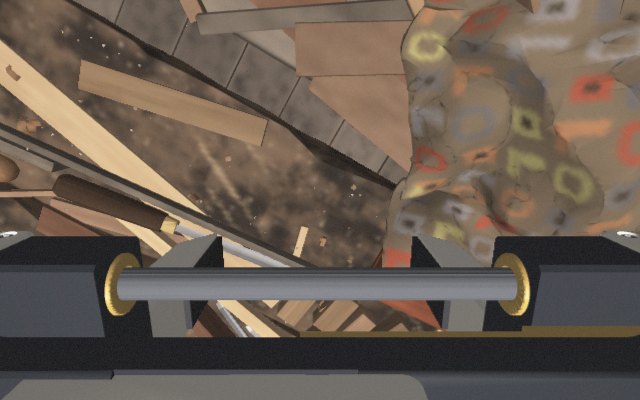

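All fields are required in every row, so I'll resend with the rows complete.

Request:
{"fn": "arm_command", "kwargs": {
  "increments": [
    {"linear": [-0.0302, 0.019, 0.003], "delta_rot": [0, 0, 0], "grip": 0.0918},
    {"linear": [-0.0302, 0.019, 0.003], "delta_rot": [0, 0, 0], "grip": 0.0918},
    {"linear": [-0.0302, 0.019, 0.003], "delta_rot": [0, 0, 0], "grip": 0.0918},
    {"linear": [-0.0302, 0.019, 0.003], "delta_rot": [0, 0, 0], "grip": 0.0918},
    {"linear": [-0.0302, 0.019, 0.003], "delta_rot": [0, 0, 0], "grip": 0.0918},
    {"linear": [-0.0302, 0.019, 0.003], "delta_rot": [0, 0, 0], "grip": 0.0918},
    {"linear": [-0.0302, 0.019, 0.003], "delta_rot": [0, 0, 0], "grip": 0.0918},
    {"linear": [-0.0302, 0.019, 0.003], "delta_rot": [0, 0, 0], "grip": 0.0918},
    {"linear": [-0.0302, 0.019, 0.003], "delta_rot": [0, 0, 0], "grip": 0.0918},
    {"linear": [-0.0302, 0.019, 0.003], "delta_rot": [0, 0, 0], "grip": 0.0918},
    {"linear": [-0.0302, 0.019, 0.003], "delta_rot": [0, 0, 0], "grip": 0.0918},
    {"linear": [-0.0302, 0.019, 0.003], "delta_rot": [0, 0, 0], "grip": 0.0918}
  ]
}}

```text
clock: 2.03
tcp_pos: [475.9, 237.5, 215.6]
tcp_rot: [[-0.004, 1.0, 0.0], [1.0, 0.004, 0.0], [0.0, 0.0, -1.0]]
contact_force: [-0.2, -0.6, 0.3]
width: 92.0
```

Request:
{"fn": "arm_command", "kwargs": {
  "increments": [
    {"linear": [-0.0302, 0.019, 0.004], "delta_rot": [0, 0, 0], "grip": 0.0918},
    {"linear": [-0.0302, 0.019, 0.004], "delta_rot": [0, 0, 0], "grip": 0.0918},
    {"linear": [-0.0302, 0.019, 0.004], "delta_rot": [0, 0, 0], "grip": 0.0918},
    {"linear": [-0.0302, 0.019, 0.004], "delta_rot": [0, 0, 0], "grip": 0.0918},
    {"linear": [-0.0302, 0.019, 0.004], "delta_rot": [0, 0, 0], "grip": 0.0918},
    {"linear": [-0.0302, 0.019, 0.004], "delta_rot": [0, 0, 0], "grip": 0.0918},
    {"linear": [0, 0, 0], "delta_rot": [0, 0, 0], "grip": 0.0918},
    {"linear": [0, 0, 0], "delta_rot": [0, 0, 0], "grip": 0.0918}
  ]
}}

```text
clock: 2.7
tcp_pos: [590.0, 54.7, 191.0]
tcp_rot: [[0.002, 1.0, -0.001], [1.0, -0.002, -0.001], [-0.001, -0.001, -1.0]]
contact_force: [-0.2, 0.0, 0.2]
width: 92.0
```

```bash
cat > look.py <<'E'
from bench import *
from h import *
import sys
def look(n):
    s=get_state();c=wcam(capture("wrist"),s);cv2.imwrite(f"pics/{n}.png",c["img"][:,:,::-1]);pickle.dump(c,open(n+".pkl","wb"))
    print(s["clock"],s["tcp_pos"].round(1),s["joint_pos"].round(1),s["contact_force"].round(1),s["width"].round(1));print(s["tcp_rot"].round(4))
    return s,c,cloud(c)
def circ(q):
    A=np.c_[2*q[:,:2],np.ones(len(q))];r=np.linalg.lstsq(A,(q[:,:2]**2).sum(1),rcond=None)[0]
    return r[:2].round(1),np.sqrt(r[2]+r[0]**2+r[1]**2).round(1)
E
python3 - <<'E'
from look import *
s,c,P=look("w2")
m=(np.hypot(P[...,0]-590,P[...,1]-58)<40)&(P[...,2]>57)&(P[...,2]<67);q=P[m]
print(len(q),circ(q),np.median(q[:,2]),cv2.minAreaRect(q[:,:2].astype(np.float32)))
E
```

```text
Traceback (most recent call last):
  File "look.py", line 6, in look
    print(s["clock"],s["tcp_pos"].round(1),s["joint_pos"].round(1),s["contact_force"].round(1),s["width"].round(1));print(s["tcp_rot"].round(4))
                                                                                               ^^^^^^^^^^^^^^^^
AttributeError: 'float' object has no attribute 'round'
```

View pics/w2.png

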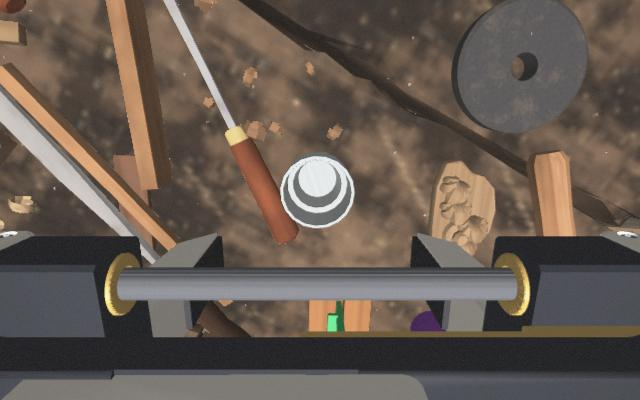

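The loose cup is at (317,190), with the chisel handle just to its left at (265,190). I need the handle's height to check finger clearance.

```bash
sed -i 's/s\["width"\].round(1)/round(s["width"],1)/' look.py
python3 - <<'E'
from look import *
s,c,P=look("w2")
m=(np.hypot(P[...,0]-590,P[...,1]-58)<40)&(P[...,2]>57)&(P[...,2]<67);q=P[m]
print(len(q),circ(q),np.median(q[:,2]),cv2.minAreaRect(q[:,:2].astype(np.float32)))
hs=cv2.cvtColor(c["img"],cv2.COLOR_RGB2HSV)
for a in range(0,180,30):
  out=[]
  for sg in(1,-1):
    d=sg*np.array([np.cos(np.radians(a)),np.sin(np.radians(a))]);n=np.array([-d[1],d[0]])
    r=P[...,:2]-[589.8,57.7];al=r@d;la=r@n
    k=(al>38)&(al<70)&(abs(la)<16)&(P[...,2]<70)&(c["depth"]>0)
    out.append((k.sum(),np.percentile(P[...,2][k],98).round(1) if k.sum() else None))
  print(a,out)
E
```

```text
2.75 [589.3  57.3 191.1] [-10.7  24.6   3.3 101.4  -1.7  54.1  -6.6] [-0.5  0.6 -0.1] 91.8
[[-9.0e-04  1.0e+00 -1.2e-03]
 [ 1.0e+00  9.0e-04  1.0e-04]
 [ 1.0e-04 -1.2e-03 -1.0e+00]]
836 (array([590.8,  61.3]), np.float64(27.3)) 60.9304655104543 ((590.65673828125, 60.978851318359375), (57.25905227661133, 56.96989440917969), 87.07485961914062)
0 [(np.int64(1104), np.float64(0.2)), (np.int64(1085), np.float64(25.6))]
30 [(np.int64(1176), np.float64(-0.1)), (np.int64(923), np.float64(26.0))]
60 [(np.int64(1231), np.float64(12.8)), (np.int64(770), np.float64(26.1))]
90 [(np.int64(1242), np.float64(11.7)), (np.int64(706), np.float64(0.6))]
120 [(np.int64(1249), np.float64(15.4)), (np.int64(778), np.float64(0.6))]
150 [(np.int64(1470), np.float64(24.9)), (np.int64(963), np.float64(0.6))]
```

Request:
{"fn": "arm_command", "kwargs": {
  "increments": [
    {"linear": [0.001, 0.0005, 0.026], "delta_rot": [0, 0, 0], "grip": 0.0918},
    {"linear": [0.001, 0, 0.026], "delta_rot": [0, 0, 0], "grip": 0.0918},
    {"linear": [0, 0, 0.026], "delta_rot": [0, 0, 0], "grip": 0.0918},
    {"linear": [0, 0, 0.026], "delta_rot": [0, 0, 0], "grip": 0.0918},
    {"linear": [0, 0, 0.018], "delta_rot": [0, 0, 0], "grip": 0.0918},
    {"linear": [0, 0, 0.01], "delta_rot": [0, 0, 0], "grip": 0.0918},
    {"linear": [0, 0, 0], "delta_rot": [0, 0, 0], "grip": 0.0918},
    {"linear": [0, 0, 0], "delta_rot": [0, 0, 0], "grip": 0.0918}
  ]
}}

```text
clock: 3.47
tcp_pos: [589.8, 61.3, 59.9]
tcp_rot: [[-0.003, 1.0, -0.0], [1.0, 0.003, 0.001], [0.001, -0.0, -1.0]]
contact_force: [0.0, -0.9, 0.7]
width: 91.7
```

Request:
{"fn": "arm_command", "kwargs": {
  "increments": [
    {"linear": [0, 0, 0], "delta_rot": [0, 0, 0], "grip": 0.05},
    {"linear": [0, 0, 0], "delta_rot": [0, 0, 0], "grip": 0.05},
    {"linear": [0, 0, 0], "delta_rot": [0, 0, 0], "grip": 0.05},
    {"linear": [0, 0, 0], "delta_rot": [0, 0, 0], "grip": 0.05},
    {"linear": [0, 0, 0], "delta_rot": [0, 0, 0], "grip": 0.05},
    {"linear": [0, 0, 0], "delta_rot": [0, 0, 0], "grip": 0.05},
    {"linear": [0, 0, 0], "delta_rot": [0, 0, 0], "grip": 0.05},
    {"linear": [0, 0, 0], "delta_rot": [0, 0, 0], "grip": 0.05}
  ],
  "grip_force": 25
}}

```text
clock: 4.13
tcp_pos: [590.2, 60.0, 60.1]
tcp_rot: [[-0.001, 1.0, 0.0], [1.0, 0.001, 0.0], [0.0, 0.0, -1.0]]
contact_force: [-0.6, -1.2, 4.8]
width: 56.5
```

Request:
{"fn": "arm_command", "kwargs": {
  "increments": [
    {"linear": [0, 0, -0.015], "delta_rot": [0, 0, 0], "grip": 0.05},
    {"linear": [0, 0, -0.03], "delta_rot": [0, 0, 0], "grip": 0.05},
    {"linear": [0, 0, -0.03], "delta_rot": [0, 0, 0], "grip": 0.05},
    {"linear": [0, 0, -0.03], "delta_rot": [0, 0, 0], "grip": 0.05},
    {"linear": [0, 0, -0.03], "delta_rot": [0, 0, 0], "grip": 0.05},
    {"linear": [0, 0, -0.02], "delta_rot": [0, 0, 0], "grip": 0.05},
    {"linear": [0, 0, 0], "delta_rot": [0, 0, 0], "grip": 0.05}
  ]
}}

```text
clock: 4.72
tcp_pos: [592.9, 60.3, 219.7]
tcp_rot: [[-0.001, 1.0, 0.008], [1.0, 0.001, 0.001], [0.001, 0.008, -1.0]]
contact_force: [0.8, -0.0, -1.1]
width: 56.0
```

Request:
{"fn": "arm_command", "kwargs": {
  "increments": [
    {"linear": [-0.02, 0.001, 0], "delta_rot": [0, 0, 0], "grip": 0.05},
    {"linear": [-0.03, 0.001, 0], "delta_rot": [0, 0, 0], "grip": 0.05},
    {"linear": [-0.035, 0.001, 0], "delta_rot": [0, 0, 0], "grip": 0.05},
    {"linear": [-0.035, 0.001, 0], "delta_rot": [0, 0, 0], "grip": 0.05},
    {"linear": [-0.035, 0.001, 0], "delta_rot": [0, 0, 0], "grip": 0.05},
    {"linear": [-0.035, 0.001, 0], "delta_rot": [0, 0, 0], "grip": 0.05},
    {"linear": [-0.035, 0.001, 0], "delta_rot": [0, 0, 0], "grip": 0.05},
    {"linear": [-0.035, 0.001, 0], "delta_rot": [0, 0, 0], "grip": 0.05},
    {"linear": [-0.035, 0.001, 0], "delta_rot": [0, 0, 0], "grip": 0.05},
    {"linear": [-0.03, 0, 0], "delta_rot": [0, 0, 0], "grip": 0.05},
    {"linear": [-0.02, 0, 0], "delta_rot": [0, 0, 0], "grip": 0.05},
    {"linear": [0, 0, 0], "delta_rot": [0, 0, 0], "grip": 0.05}
  ]
}}

```text
clock: 5.72
tcp_pos: [596.5, -292.3, 213.0]
tcp_rot: [[0.007, 1.0, -0.003], [1.0, -0.007, -0.004], [-0.004, -0.003, -1.0]]
contact_force: [-0.3, -1.3, 0.1]
width: 55.8
```

```bash
python3 - <<'E'
from look import *
s,c,P=look("w3")
for nm in ("scene","top"):
    d=capture(nm);cv2.imwrite(f"pics/{nm}1.png",d["img"][:,:,::-1]);pickle.dump(d,open(nm+"1.pkl","wb"))
Q=(P-s["tcp_pos"])@s["tcp_rot"]  # tool coords
m=(np.hypot(Q[...,0],Q[...,1])<40)&(Q[...,2]<10)&(Q[...,2]>-12)&(c["depth"]>0)
print("rim tool",m.sum(),circ(Q[m]),np.median(Q[m][:,2]))
m=(np.hypot(P[...,0]-598.7,P[...,1]+285)<45)&(P[...,2]>74)&(P[...,2]<86)
print("base",m.sum(),circ(P[m]) if m.sum()>10 else "")
E
```

```text
5.7167 [ 596.5 -292.3  213. ] [17.1 30.4  9.3 89.6 -5.1 60.5 27.2] [-0.3 -1.3  0.1] 55.8
[[ 0.0071  1.     -0.0029]
 [ 1.     -0.0071 -0.0037]
 [-0.0038 -0.0029 -1.    ]]
rim tool 5074 (array([3. , 0.3]), np.float64(29.0)) 0.5490856255443894
base 539 (array([ 599.9, -282.4]), np.float64(27.2))
```

View pics/w3.png

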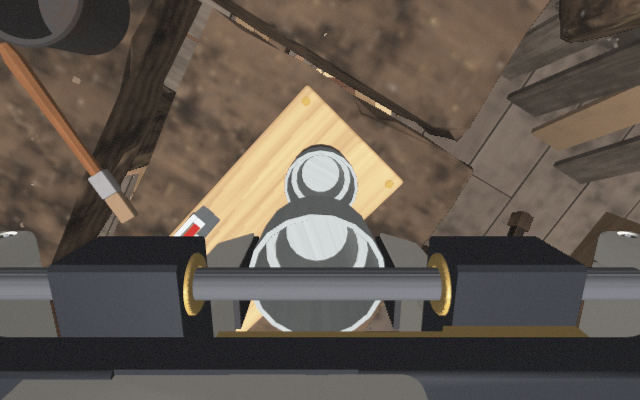

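View pics/scene1.png

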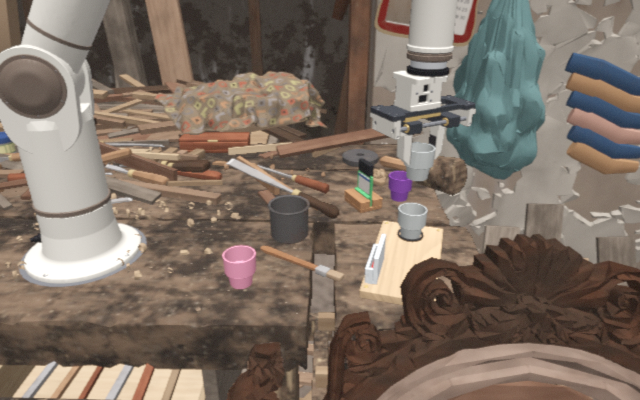

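Request:
{"fn": "arm_command", "kwargs": {
  "increments": [
    {"linear": [0.006, 0.002, 0.02], "delta_rot": [0, 0, 0], "grip": 0.05},
    {"linear": [0, 0, 0.02], "delta_rot": [0, 0, 0], "grip": 0.05},
    {"linear": [0, 0, 0], "delta_rot": [0, 0, 0], "grip": 0.05},
    {"linear": [0, 0, 0], "delta_rot": [0, 0, 0], "grip": 0.05},
    {"linear": [0, 0, 0], "delta_rot": [0, 0, 0], "grip": 0.05},
    {"linear": [0, 0, 0], "delta_rot": [0, 0, 0], "grip": 0.05}
  ]
}}

```text
clock: 6.37
tcp_pos: [602.3, -278.9, 176.1]
tcp_rot: [[-0.002, 1.0, 0.002], [1.0, 0.002, -0.001], [-0.001, 0.002, -1.0]]
contact_force: [-0.1, -0.3, -0.7]
width: 56.2
```

```bash
cat > meas.py <<'E'
from look import *
def meas(n):
    s,c,P=look(n)
    Q=(P-s["tcp_pos"])@s["tcp_rot"]
    ok=c["depth"]>0
    m=(abs(np.hypot(Q[...,0],Q[...,1])-27.5)<6)&(Q[...,2]<1)&(Q[...,2]>-6)&ok&(abs(Q[...,1])<28)
    m=m.astype(np.uint8)
    print("held rim",m.sum(),circ(Q[m>0]),np.median(Q[m>0][:,2]).round(1),Q[m>0].min(0).round(1),Q[m>0].max(0).round(1))
    m=(np.hypot(P[...,0]-598.7,P[...,1]+285)<45)&(P[...,2]>74)&(P[...,2]<86)&ok
    if m.sum()>10: print("base world",m.sum(),circ(P[m]),"tool",circ(Q[m]))
    for nm in ("scene","top"):
        d=capture(nm);pickle.dump(d,open(nm+n+".pkl","wb"));p=cloud(d);st=get_state();t=st["tcp_pos"]
        cv2.imwrite(f"pics/{nm}{n}.png",d["img"][:,:,::-1])
        hs=cv2.cvtColor(d["img"],cv2.COLOR_RGB2HSV)
        m=(np.hypot(p[...,0]-t[0],p[...,1]-t[1])<40)&(p[...,2]<t[2]-30)&(p[...,2]>t[2]-58)
        m2=(np.hypot(p[...,0]-598.7,p[...,1]+285)<40)&(p[...,2]<81)&(p[...,2]>50)
        print(nm,t.round(1),"foot",m.sum(),circ(p[m]) if m.sum()>20 else "","base",m2.sum(),circ(p[m2]) if m2.sum()>20 else "")
E
python3 -c "
from meas import *
meas('w4')"
```

```text
6.3667 [ 602.3 -278.9  176.1] [16.4 32.4  8.6 91.5 -5.5 56.4 26.9] [-0.1 -0.3 -0.7] 56.2
[[-1.7e-03  1.0e+00  1.9e-03]
 [ 1.0e+00  1.7e-03 -8.0e-04]
 [-8.0e-04  1.9e-03 -1.0e+00]]
held rim 1880 (array([1.4, 0.6]), np.float64(27.3)) -0.9 [-24.5 -28.   -5.5] [29.9 27.8  1. ]
base world 465 (array([ 599.9, -282.1]), np.float64(27.2)) tool (array([-3.1, -2.6]), np.float64(27.2))
scene [ 602.1 -279.3  176.1] foot 242 (array([ 600.1, -282.6]), np.float64(19.2)) base 653 (array([ 598.9, -285.3]), np.float64(27.3))
top [ 602.  -279.3  175.9] foot 0  base 0
```

View pics/w4.png

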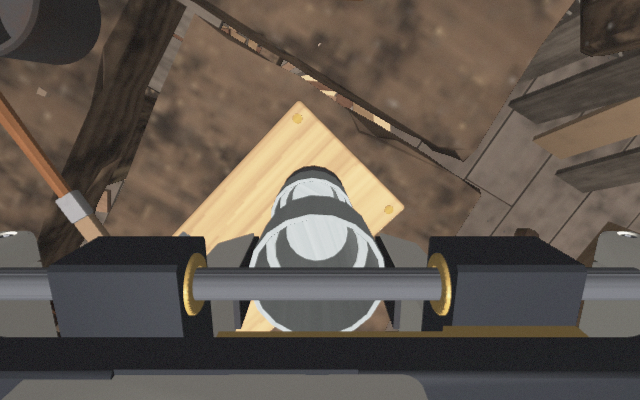

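Request:
{"fn": "arm_command", "kwargs": {
  "increments": [
    {"linear": [-0.0036, -0.002, 0.015], "delta_rot": [0, 0, 0], "grip": 0.05},
    {"linear": [0, 0, 0.013], "delta_rot": [0, 0, 0], "grip": 0.05},
    {"linear": [0, 0, 0], "delta_rot": [0, 0, 0], "grip": 0.05},
    {"linear": [0, 0, 0], "delta_rot": [0, 0, 0], "grip": 0.05},
    {"linear": [0, 0, 0], "delta_rot": [0, 0, 0], "grip": 0.05},
    {"linear": [0, 0, 0], "delta_rot": [0, 0, 0], "grip": 0.05}
  ]
}}

```text
clock: 7.02
tcp_pos: [599.9, -282.7, 147.3]
tcp_rot: [[-0.001, 1.0, 0.001], [1.0, 0.001, -0.0], [-0.0, 0.001, -1.0]]
contact_force: [0.4, -0.6, -1.1]
width: 56.3
```

```bash
python3 -c "
from meas import *
meas('w5')
im=cv2.imread('pics/scenew5.png')
cv2.imwrite('pics/scw5.png',cv2.resize(im[150:280,340:470],None,fx=4.5,fy=4.5,interpolation=cv2.INTER_CUBIC))"
```

```text
7.0167 [ 599.9 -282.7  147.3] [17.  34.3  8.4 92.6 -5.8 53.5 27.5] [ 0.4 -0.6 -1.1] 56.3
[[-1.2e-03  1.0e+00  9.0e-04]
 [ 1.0e+00  1.2e-03 -3.0e-04]
 [-3.0e-04  9.0e-04 -1.0e+00]]
held rim 1891 (array([1.4, 0.6]), np.float64(27.3)) -0.9 [-24.5 -28.   -6. ] [30. 28.  1.]
base world 578 (array([ 600. , -282.2]), np.float64(27.2)) tool (array([ 0.5, -0. ]), np.float64(27.2))
scene [ 599.9 -282.7  147.4] foot 227 (array([ 597.4, -286.7]), np.float64(18.7)) base 533 (array([ 598.7, -285.3]), np.float64(27.3))
top [ 599.8 -282.7  147.3] foot 0  base 0
```

View pics/scw5.png

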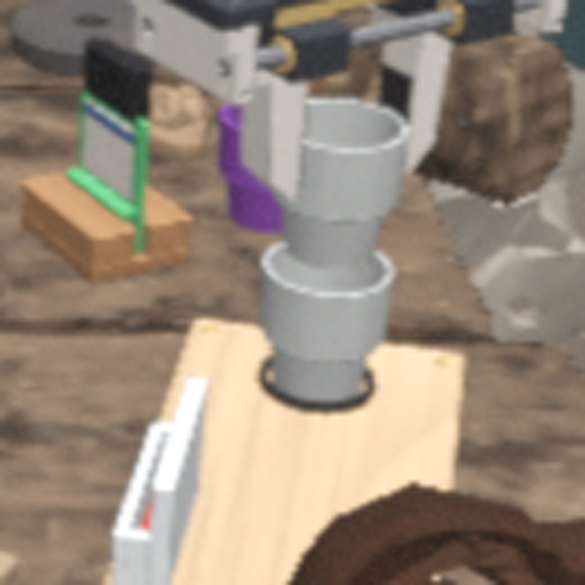

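The scene crop shows the held foot (336,235) in line with the base cup's axis (327,300), right over its bore. I'll lower it.

Request:
{"fn": "arm_command", "kwargs": {
  "increments": [
    {"linear": [-0.0006, -0.0004, 0.006], "delta_rot": [0, 0, 0], "grip": 0.05},
    {"linear": [0, 0, 0.006], "delta_rot": [0, 0, 0], "grip": 0.05},
    {"linear": [0, 0, 0.006], "delta_rot": [0, 0, 0], "grip": 0.05},
    {"linear": [0, 0, 0.006], "delta_rot": [0, 0, 0], "grip": 0.05},
    {"linear": [0, 0, 0.003], "delta_rot": [0, 0, 0], "grip": 0.05},
    {"linear": [0, 0, 0.002], "delta_rot": [0, 0, 0], "grip": 0.05},
    {"linear": [0, 0, 0], "delta_rot": [0, 0, 0], "grip": 0.05},
    {"linear": [0, 0, 0], "delta_rot": [0, 0, 0], "grip": 0.05}
  ]
}}

```text
clock: 7.83
tcp_pos: [599.0, -283.2, 117.6]
tcp_rot: [[-0.001, 1.0, -0.0], [1.0, 0.001, 0.0], [0.0, -0.0, -1.0]]
contact_force: [-0.2, 1.3, -0.4]
width: 56.3
```

Request:
{"fn": "arm_command", "kwargs": {
  "increments": [
    {"linear": [0, 0, 0.001], "delta_rot": [0, 0, 0], "grip": 0.05},
    {"linear": [0, 0, 0.001], "delta_rot": [0, 0, 0], "grip": 0.05},
    {"linear": [0, 0, 0.001], "delta_rot": [0, 0, 0], "grip": 0.05},
    {"linear": [0, 0, 0], "delta_rot": [0, 0, 0], "grip": 0.05}
  ]
}}

```text
clock: 8.17
tcp_pos: [598.9, -283.1, 114.6]
tcp_rot: [[-0.001, 1.0, -0.0], [1.0, 0.001, 0.0], [0.0, -0.0, -1.0]]
contact_force: [0.1, 0.3, -0.7]
width: 56.0
```

Request:
{"fn": "arm_command", "kwargs": {
  "increments": [
    {"linear": [0, 0, 0.001], "delta_rot": [0, 0, 0], "grip": 0.05},
    {"linear": [0, 0, 0.0005], "delta_rot": [0, 0, 0], "grip": 0.05},
    {"linear": [0, 0, 0], "delta_rot": [0, 0, 0], "grip": 0.05}
  ]
}}

```text
clock: 8.42
tcp_pos: [598.9, -283.1, 113.1]
tcp_rot: [[-0.001, 1.0, -0.0], [1.0, 0.001, 0.0], [0.0, -0.0, -1.0]]
contact_force: [0.9, -0.6, -1.4]
width: 56.0
```

Request:
{"fn": "arm_command", "kwargs": {
  "increments": [
    {"linear": [0, 0, 0.0007], "delta_rot": [0, 0, 0], "grip": 0.05},
    {"linear": [0, 0, 0.0005], "delta_rot": [0, 0, 0], "grip": 0.05},
    {"linear": [0, 0, 0], "delta_rot": [0, 0, 0], "grip": 0.05}
  ]
}}

```text
clock: 8.67
tcp_pos: [599.1, -283.2, 112.2]
tcp_rot: [[-0.001, 1.0, 0.0], [1.0, 0.001, -0.0], [-0.0, 0.0, -1.0]]
contact_force: [0.5, -0.2, -0.0]
width: 55.6
```

```bash
python3 -c "
from bench import *
print(get_state()['contact_force'])
import cv2
im=capture('scene')['img'][:,:,::-1]
cv2.imwrite('pics/scw6.png',cv2.resize(im[150:280,340:470],None,fx=4.5,fy=4.5,interpolation=cv2.INTER_CUBIC))"
```

```text
[ 0.45198818 -0.2299555  -0.00063315]
```

View pics/scw6.png

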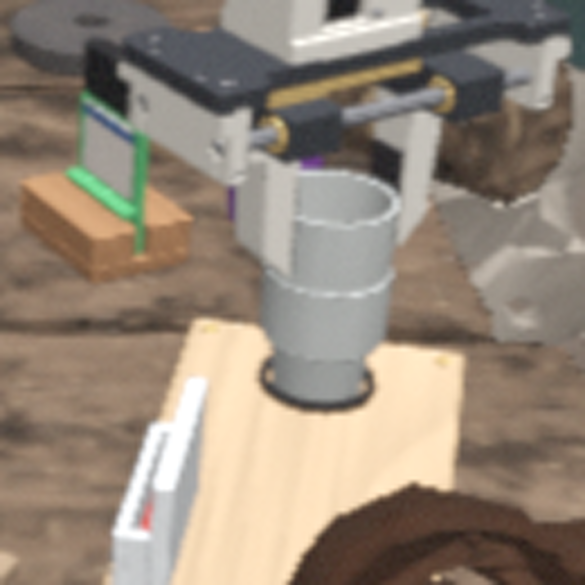

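The picture shows the loose cup's step on, or within a millimetre of, the base rim (327,290). I'll lower the last bit until I see force, then open.

Request:
{"fn": "arm_command", "kwargs": {
  "increments": [
    {"linear": [0, 0, 0.0006], "delta_rot": [0, 0, 0], "grip": 0.05},
    {"linear": [0, 0, 0.0006], "delta_rot": [0, 0, 0], "grip": 0.05},
    {"linear": [0, 0, 0], "delta_rot": [0, 0, 0], "grip": 0.05}
  ]
}}

```text
clock: 8.97
tcp_pos: [599.2, -283.4, 112.1]
tcp_rot: [[-0.001, 1.0, 0.001], [1.0, 0.001, -0.0], [-0.0, 0.001, -1.0]]
contact_force: [-1.2, 0.8, 7.2]
width: 56.0
```

Request:
{"fn": "arm_command", "kwargs": {
  "increments": [
    {"linear": [0, 0, 0], "delta_rot": [0, 0, 0], "grip": 0.06},
    {"linear": [0, 0, 0], "delta_rot": [0, 0, 0], "grip": 0.065},
    {"linear": [0, 0, 0], "delta_rot": [0, 0, 0], "grip": 0.075},
    {"linear": [0, 0, 0], "delta_rot": [0, 0, 0], "grip": 0.09},
    {"linear": [0, 0, 0], "delta_rot": [0, 0, 0], "grip": 0.09},
    {"linear": [0, 0, 0], "delta_rot": [0, 0, 0], "grip": 0.09},
    {"linear": [0, 0, -0.01], "delta_rot": [0, 0, 0], "grip": 0.09},
    {"linear": [0, 0, -0.02], "delta_rot": [0, 0, 0], "grip": 0.09},
    {"linear": [0, 0, -0.03], "delta_rot": [0, 0, 0], "grip": 0.09},
    {"linear": [0, 0, -0.03], "delta_rot": [0, 0, 0], "grip": 0.09},
    {"linear": [0, 0, -0.03], "delta_rot": [0, 0, 0], "grip": 0.09}
  ]
}}

```text
clock: 9.88
tcp_pos: [598.8, -283.2, 232.6]
tcp_rot: [[-0.001, 1.0, -0.0], [1.0, 0.001, -0.0], [-0.0, -0.0, -1.0]]
contact_force: [1.7, 0.5, -0.5]
width: 90.3
```

Request:
{"fn": "arm_command", "kwargs": {
  "increments": [
    {"linear": [-0.014, -0.0276, 0], "delta_rot": [0, 0, 0], "grip": 0.09},
    {"linear": [-0.014, -0.0276, 0.005], "delta_rot": [0, 0, 0], "grip": 0.09},
    {"linear": [-0.014, -0.0276, 0.01], "delta_rot": [0, 0, 0], "grip": 0.09},
    {"linear": [-0.014, -0.0276, 0.01], "delta_rot": [0, 0, 0], "grip": 0.09},
    {"linear": [-0.014, -0.0276, 0.005], "delta_rot": [0, 0, 0], "grip": 0.09},
    {"linear": [0, 0, 0], "delta_rot": [0, 0, 0], "grip": 0.09},
    {"linear": [0, 0, 0], "delta_rot": [0, 0, 0], "grip": 0.09},
    {"linear": [0, 0, 0], "delta_rot": [0, 0, 0], "grip": 0.09},
    {"linear": [0, 0, 0], "delta_rot": [0, 0, 0], "grip": 0.09}
  ]
}}

```text
clock: 10.63
tcp_pos: [462.8, -352.5, 201.5]
tcp_rot: [[-0.003, 1.0, 0.002], [1.0, 0.003, -0.0], [-0.0, 0.002, -1.0]]
contact_force: [0.4, -0.2, 0.1]
width: 90.0
```

```bash
python3 - <<'E'
from look import *
s,c,P=look("w7")
d=capture("scene");im=d["img"][:,:,::-1];p=cloud(d)
cv2.imwrite('pics/scw7.png',cv2.resize(im[150:280,340:470],None,fx=4.5,fy=4.5,interpolation=cv2.INTER_CUBIC))
def near(P,c,r,z0,z1): return (np.hypot(P[...,0]-c[0],P[...,1]-c[1])<r)&(P[...,2]>z0)&(P[...,2]<z1)
q=p[near(p,(598.7,-285),45,105,120)];print("nested",len(q),circ(q),np.percentile(q[:,2],97).round(1))
for nm,z0,z1 in [("bb",70,77),("lip",45,51)]:
    q=P[near(P,(463,-355),60,z0,z1)];print(nm,len(q),np.median(q[:,2]).round(1),[np.round(x,1) for x in cv2.minAreaRect(q[:,:2].astype(np.float32))])
hs=cv2.cvtColor(c["img"],cv2.COLOR_RGB2HSV)
m=((hs[...,0]<8)|(hs[...,0]>172))&(hs[...,1]>140)&(hs[...,2]>90)&near(P,(463,-355),70,15,45)
q=P[m];print("strip",m.sum(),np.median(q[:,2]).round(1),[np.round(x,1) for x in cv2.minAreaRect(q[:,:2].astype(np.float32))])
E
```

```text
10.6333 [ 462.8 -352.5  201.5] [ 26.1  23.1  10.8 102.8  -5.3  54.6  39.3] [ 0.4 -0.2  0.1] 90.0
[[-3.0e-03  1.0e+00  1.7e-03]
 [ 1.0e+00  3.0e-03 -1.0e-04]
 [-1.0e-04  1.7e-03 -1.0e+00]]
nested 265 (array([ 598.4, -284.8]), np.float64(27.4)) 114.5
bb 1088 72.1 [array([ 468.3, -356.8]), array([85.6,  8.4]), np.float64(45.6)]
lip 904 47.1 [array([ 460.5, -349.2]), array([85.8, 15.3]), np.float64(44.7)]
strip 462 33.1 [array([ 463.3, -352.1]), array([69.3,  6.5]), np.float64(45.6)]
```

View pics/scw7.png

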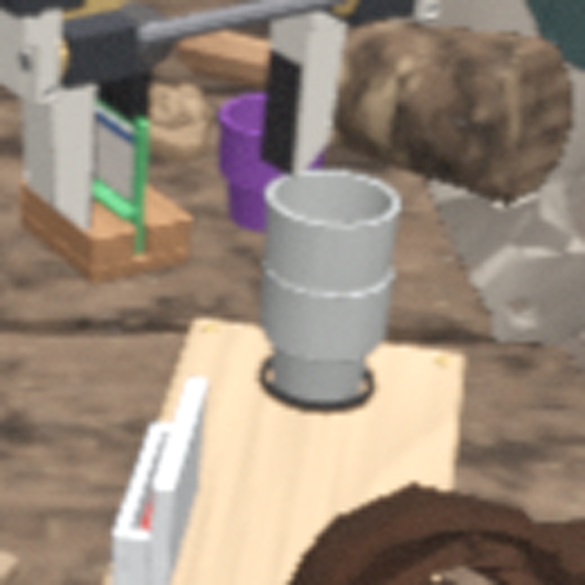

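View pics/w7.png

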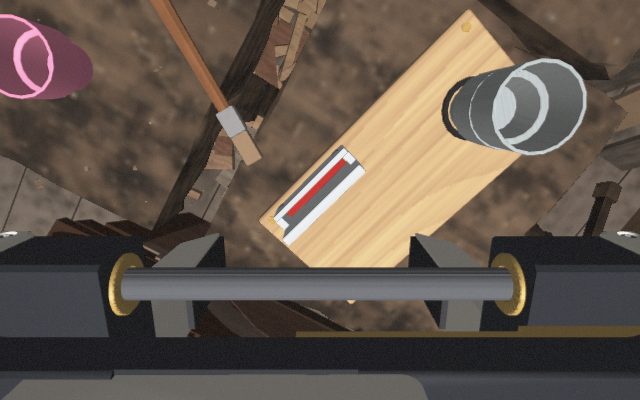

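The cup is nested and released: upright, rim at 114.5 mm against an expected 114. In w7 the rail is at (320,195) with the red strip visible. Next, the holder.

Request:
{"fn": "arm_command", "kwargs": {
  "increments": [
    {"linear": [0.022, 0.0125, 0], "delta_rot": [0, 0, 0], "grip": 0.09},
    {"linear": [0.032, 0.0185, 0], "delta_rot": [0, 0, 0], "grip": 0.09},
    {"linear": [0.032, 0.0185, 0], "delta_rot": [0, 0, 0], "grip": 0.09},
    {"linear": [0.032, 0.0185, 0], "delta_rot": [0, 0, 0], "grip": 0.09},
    {"linear": [0.032, 0.0185, 0], "delta_rot": [0, 0, 0], "grip": 0.09},
    {"linear": [0.032, 0.0185, 0], "delta_rot": [0, 0, 0], "grip": 0.09},
    {"linear": [0.032, 0.0185, 0], "delta_rot": [0, 0, 0], "grip": 0.09},
    {"linear": [0.032, 0.0185, 0], "delta_rot": [0, 0, 0], "grip": 0.09},
    {"linear": [0.012, 0.006, 0], "delta_rot": [0, 0, 0], "grip": 0.09},
    {"linear": [0, 0, 0], "delta_rot": [0, 0, 0], "grip": 0.09},
    {"linear": [0, 0, 0], "delta_rot": [0, 0, 0], "grip": 0.09},
    {"linear": [0, 0, 0], "delta_rot": [0, 0, 0], "grip": 0.09}
  ]
}}

```text
clock: 11.73
tcp_pos: [608.3, -96.3, 200.6]
tcp_rot: [[-0.0, 1.0, -0.001], [1.0, 0.0, -0.001], [-0.001, -0.001, -1.0]]
contact_force: [-0.3, -0.6, -0.5]
width: 89.9
```

```bash
python3 - <<'E'
from look import *
s,c,P=look("w8")
def near(P,c,r,z0,z1): return (np.hypot(P[...,0]-c[0],P[...,1]-c[1])<r)&(P[...,2]>z0)&(P[...,2]<z1)
for nm,z0,z1 in [("bar",109,119),("rest",25,31)]:
    q=P[near(P,(610,-92),60,z0,z1)]
    if len(q):print(nm,len(q),np.median(q[:,2]).round(1),[np.round(x,1) for x in cv2.minAreaRect(q[:,:2].astype(np.float32))])
Q=P[near(P,(610,-92),60,109,119)];print(Q.min(0).round(1),Q.max(0).round(1))
E
```

```text
11.7333 [608.3 -96.3 200.6] [ 2.  26.3  5.8 97.6 -3.  56.3  9. ] [-0.3 -0.6 -0.5] 89.9
[[-4.e-04  1.e+00 -8.e-04]
 [ 1.e+00  4.e-04 -1.e-03]
 [-1.e-03 -8.e-04 -1.e+00]]
bar 1488 112.9 [array([611.2, -92.9]), array([49.8, 14. ]), np.float64(87.8)]
rest 4055 27.2 [array([611.4, -86.1]), array([80.1, 59.9]), np.float64(87.8)]
[ 603.8 -117.8  109. ] [618.6 -68.  115.6]
```

View pics/w8.png

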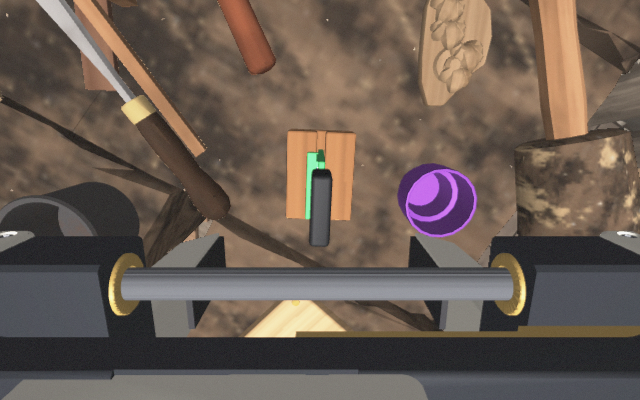

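Holder bar top is at (320,205), 49.8 x 14 mm at z 113, which matches the description. It is turned about -2.2°. I'll align and descend.

Request:
{"fn": "arm_command", "kwargs": {
  "increments": [
    {"linear": [0.0034, 0.0028, 0.02], "delta_rot": [0, 0, 0.036], "grip": 0.09},
    {"linear": [0, 0, 0.025], "delta_rot": [0, 0, 0], "grip": 0.09},
    {"linear": [0, 0, 0.025], "delta_rot": [0, 0, 0], "grip": 0.09},
    {"linear": [0, 0, 0.015], "delta_rot": [0, 0, 0], "grip": 0.09},
    {"linear": [0, 0, 0.01], "delta_rot": [0, 0, 0], "grip": 0.09},
    {"linear": [0, 0, 0], "delta_rot": [0, 0, 0], "grip": 0.09},
    {"linear": [0, 0, 0], "delta_rot": [0, 0, 0], "grip": 0.09},
    {"linear": [0, 0, 0], "delta_rot": [0, 0, 0], "grip": 0.09}
  ]
}}

```text
clock: 12.45
tcp_pos: [612.4, -92.6, 107.1]
tcp_rot: [[0.036, 0.999, 0.002], [0.999, -0.036, -0.0], [-0.0, 0.002, -1.0]]
contact_force: [0.3, 0.5, 0.3]
width: 90.2
```

Request:
{"fn": "arm_command", "kwargs": {
  "increments": [
    {"linear": [0, 0, 0], "delta_rot": [0, 0, 0], "grip": 0.03},
    {"linear": [0, 0, 0], "delta_rot": [0, 0, 0], "grip": 0.03},
    {"linear": [0, 0, 0], "delta_rot": [0, 0, 0], "grip": 0.03},
    {"linear": [0, 0, 0], "delta_rot": [0, 0, 0], "grip": 0.03},
    {"linear": [0, 0, 0], "delta_rot": [0, 0, 0], "grip": 0.03},
    {"linear": [0, 0, 0], "delta_rot": [0, 0, 0], "grip": 0.03},
    {"linear": [0, 0, 0], "delta_rot": [0, 0, 0], "grip": 0.03},
    {"linear": [0, 0, 0], "delta_rot": [0, 0, 0], "grip": 0.03}
  ],
  "grip_force": 35
}}

```text
clock: 13.12
tcp_pos: [611.5, -91.7, 105.8]
tcp_rot: [[0.035, 0.999, -0.0], [0.999, -0.035, 0.0], [0.0, -0.0, -1.0]]
contact_force: [-0.3, 1.5, -0.9]
width: 41.0
```

```bash
python3 - <<'E'
from look import *
s,c,P=look("w9")
d=capture("scene");im=d["img"][:,:,::-1]
cv2.imwrite('pics/scw9.png',cv2.resize(im[110:240,300:430],None,fx=4.5,fy=4.5,interpolation=cv2.INTER_CUBIC))
E
```

```text
13.1167 [611.5 -91.7 105.8] [  2.   33.3   5.4 100.6  -4.1  46.3   7.4] [-0.3  1.5 -0.9] 41.0
[[ 3.490e-02  9.994e-01 -1.000e-04]
 [ 9.994e-01 -3.490e-02  0.000e+00]
 [ 0.000e+00 -1.000e-04 -1.000e+00]]
```

View pics/scw9.png

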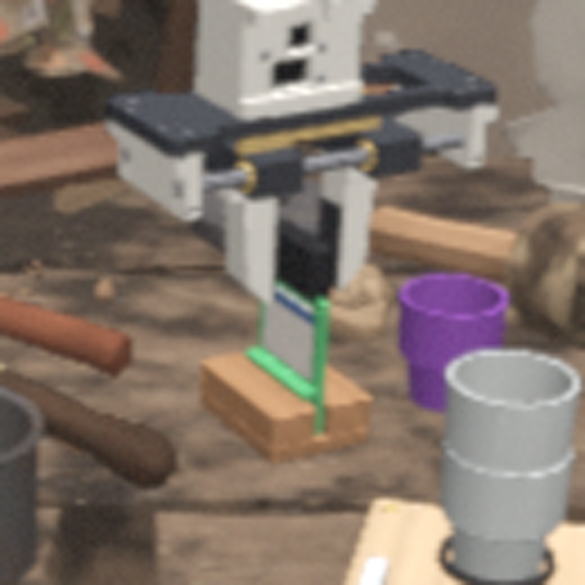

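View pics/w9.png

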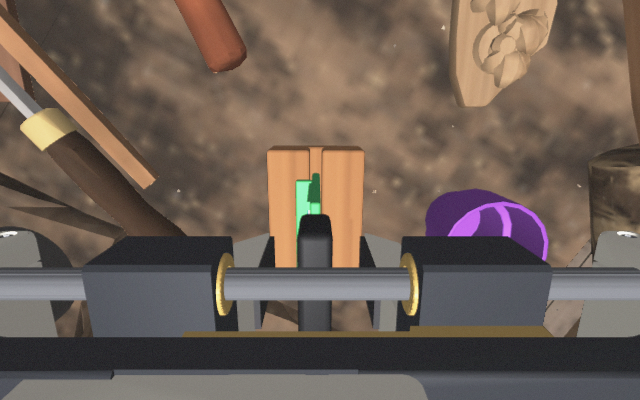

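Fingers are still closing, one either side of the bar and centred on it at w9 (317,270). I'll finish the close.

Request:
{"fn": "arm_command", "kwargs": {
  "increments": [
    {"linear": [0, 0, 0], "delta_rot": [0, 0, 0], "grip": 0.008},
    {"linear": [0, 0, 0], "delta_rot": [0, 0, 0], "grip": 0.008},
    {"linear": [0, 0, 0], "delta_rot": [0, 0, 0], "grip": 0.008},
    {"linear": [0, 0, 0], "delta_rot": [0, 0, 0], "grip": 0.008},
    {"linear": [0, 0, 0], "delta_rot": [0, 0, 0], "grip": 0.008},
    {"linear": [0, 0, 0], "delta_rot": [0, 0, 0], "grip": 0.008},
    {"linear": [0, 0, 0], "delta_rot": [0, 0, 0], "grip": 0.008},
    {"linear": [0, 0, 0], "delta_rot": [0, 0, 0], "grip": 0.008}
  ],
  "grip_force": 40
}}

```text
clock: 13.88
tcp_pos: [611.6, -91.8, 105.8]
tcp_rot: [[0.035, 0.999, -0.0], [0.999, -0.035, 0.0], [0.0, -0.0, -1.0]]
contact_force: [-0.4, -0.7, -1.0]
width: 13.8
```

Request:
{"fn": "arm_command", "kwargs": {
  "increments": [
    {"linear": [0, 0, -0.005], "delta_rot": [0, 0, 0], "grip": 0.008},
    {"linear": [0, 0, -0.01], "delta_rot": [0, 0, 0], "grip": 0.008},
    {"linear": [0, 0, -0.02], "delta_rot": [0, 0, 0], "grip": 0.008},
    {"linear": [0, 0, -0.03], "delta_rot": [0, 0, 0], "grip": 0.008},
    {"linear": [0, 0, -0.03], "delta_rot": [0, 0, 0], "grip": 0.008},
    {"linear": [0, 0, -0.015], "delta_rot": [0, 0, 0.106], "grip": 0.008},
    {"linear": [0, 0, 0], "delta_rot": [0, 0, 0.106], "grip": 0.008},
    {"linear": [0, 0, 0], "delta_rot": [0, 0, 0.106], "grip": 0.008},
    {"linear": [0, 0, 0], "delta_rot": [0, 0, 0.106], "grip": 0.008},
    {"linear": [0, 0, 0], "delta_rot": [0, 0, 0.106], "grip": 0.008},
    {"linear": [0, 0, 0], "delta_rot": [0, 0, 0.106], "grip": 0.008},
    {"linear": [0, 0, 0], "delta_rot": [0, 0, 0.106], "grip": 0.008}
  ]
}}

```text
clock: 14.88
tcp_pos: [611.7, -91.7, 217.0]
tcp_rot: [[0.705, 0.709, 0.001], [0.709, -0.705, 0.0], [0.001, 0.001, -1.0]]
contact_force: [-0.7, -0.5, 0.1]
width: 13.9
```

```bash
python3 - <<'E'
from look import *
s,c,P=look("w10")
R=s["tcp_rot"]
for t in [(462.2,-350.8,190)]: print("tool delta",(R.T@(np.array(t)-s["tcp_pos"])).round(1), "tool y ang",np.degrees(np.arctan2(R[1,1],R[0,1])))
E
```

```text
14.8833 [611.7 -91.7 217. ] [ -5.5  26.   15.3  96.7  -7.8  58.3 -32.4] [-0.7 -0.5  0.1] 13.9
[[ 7.048e-01  7.094e-01  1.000e-03]
 [ 7.094e-01 -7.048e-01  2.000e-04]
 [ 9.000e-04  6.000e-04 -1.000e+00]]
tool delta [-289.3   76.5   26.7] tool y ang -44.81053872946865
```

View pics/w10.png

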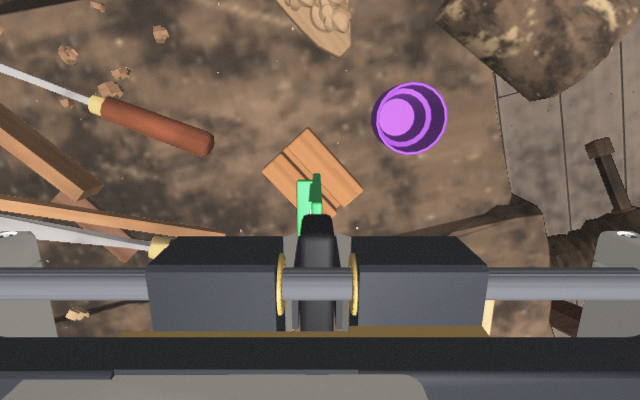

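Request:
{"fn": "arm_command", "kwargs": {
  "increments": [
    {"linear": [-0.022, 0.006, 0], "delta_rot": [0, 0, 0], "grip": 0.008},
    {"linear": [-0.032, 0.0085, 0], "delta_rot": [0, 0, 0], "grip": 0.008},
    {"linear": [-0.034, 0.009, 0], "delta_rot": [0, 0, 0], "grip": 0.008},
    {"linear": [-0.034, 0.009, 0], "delta_rot": [0, 0, 0], "grip": 0.008},
    {"linear": [-0.034, 0.009, 0], "delta_rot": [0, 0, 0], "grip": 0.008},
    {"linear": [-0.034, 0.009, 0], "delta_rot": [0, 0, 0], "grip": 0.008},
    {"linear": [-0.034, 0.009, 0.005], "delta_rot": [0, 0, 0], "grip": 0.008},
    {"linear": [-0.034, 0.009, 0.01], "delta_rot": [0, 0, 0], "grip": 0.008},
    {"linear": [-0.031, 0.008, 0.011], "delta_rot": [0, 0, 0], "grip": 0.008},
    {"linear": [0, 0, 0], "delta_rot": [0, 0, 0], "grip": 0.008},
    {"linear": [0, 0, 0], "delta_rot": [0, 0, 0], "grip": 0.008},
    {"linear": [0, 0, 0], "delta_rot": [0, 0, 0], "grip": 0.008}
  ]
}}

```text
clock: 15.93
tcp_pos: [463.9, -351.2, 190.3]
tcp_rot: [[0.7, 0.714, 0.001], [0.714, -0.7, 0.001], [0.001, 0.0, -1.0]]
contact_force: [1.1, -0.0, -1.3]
width: 13.6
```

```bash
cat > rail.py <<'E'
from look import *
def near(P,c,r,z0,z1): return (np.hypot(P[...,0]-c[0],P[...,1]-c[1])<r)&(P[...,2]>z0)&(P[...,2]<z1)
def rail(n):
    s,c,P=look(n);t=s["tcp_pos"];R=s["tcp_rot"];ok=c["depth"]>0
    Q=(P-t)@R
    hs=cv2.cvtColor(c["img"],cv2.COLOR_RGB2HSV)
    # backboard top band
    g=(hs[...,0]>40)&(hs[...,0]<90)&(hs[...,1]>90)
    b=near(P,(468,-357),60,70.5,76)&ok&~g&(hs[...,1]<60)
    l=near(P,(460.5,-349),60,45,51)&ok&~g&(hs[...,1]<60)
    st=((hs[...,0]<8)|(hs[...,0]>172))&(hs[...,1]>140)&near(P,(463,-355),70,15,45)
    for nm,m in(("bb",b),("lip",l),("strip",st),("green",g&ok&(np.hypot(Q[...,0],Q[...,1])<60))):
        if m.sum()<10: print(nm,m.sum());continue
        q=Q[m];print(nm,m.sum(),"tool med",np.median(q,0).round(1),"p2",np.percentile(q,2,axis=0).round(1),"p98",np.percentile(q,98,axis=0).round(1))
    # holder end edge
    d=capture("scene");pickle.dump(d,open("sc"+n+".pkl","wb"));im=d["img"][:,:,::-1]
    cv2.imwrite(f'pics/sc{n}.png',cv2.resize(im[170:310,320:460],None,fx=4.2,fy=4.2,interpolation=cv2.INTER_CUBIC))
    cv2.imwrite(f'pics/{n}c.png',cv2.resize(c["img"][120:300,200:440,::-1],None,fx=3.2,fy=3.2,interpolation=cv2.INTER_CUBIC))
    return s,c,P,Q
E
python3 -c "
from rail import *
rail('w11')"
```

```text
15.9333 [ 463.9 -351.2  190.3] [ 18.9  24.6  19.9 103.5 -10.2  53.7  -1.2] [ 1.1 -0.  -1.3] 13.6
[[ 7.003e-01  7.138e-01  8.000e-04]
 [ 7.138e-01 -7.003e-01  5.000e-04]
 [ 9.000e-04  2.000e-04 -1.000e+00]]
bb 684 tool med [ 18.5   7.1 118.2] p2 [ -6.2   3.3 116.9] p98 [ 41.   10.9 119.6]
lip 307 tool med [ 35.   -6.8 143.2] p2 [ 16.3 -10.7 141.9] p98 [ 42.    5.  144.9]
strip 156 tool med [ 25.4  -1.3 157.1] p2 [ 15.5  -3.8 155.9] p98 [ 33.1   2.1 158.4]
green 984 tool med [25.2 -5.1 68.6] p2 [ -0.6 -11.8  13.4] p98 [29.1  2.1 79.6]
```

View pics/w11c.png

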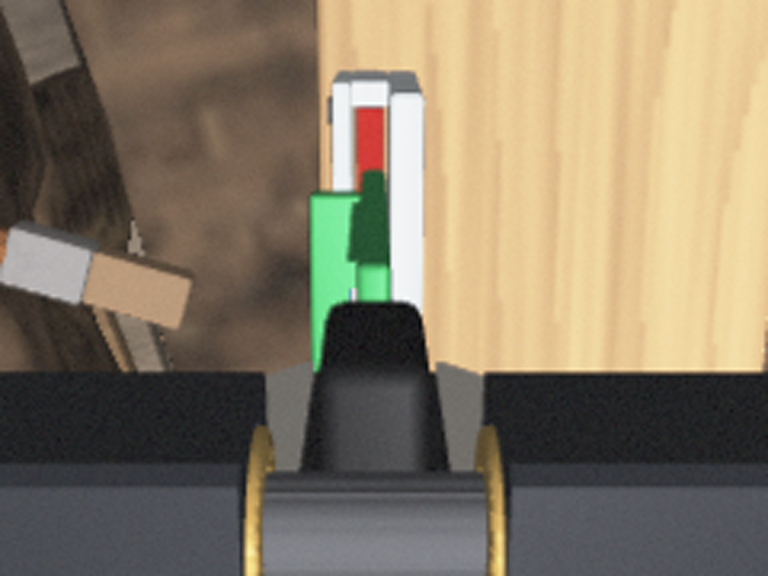

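View pics/scw11.png

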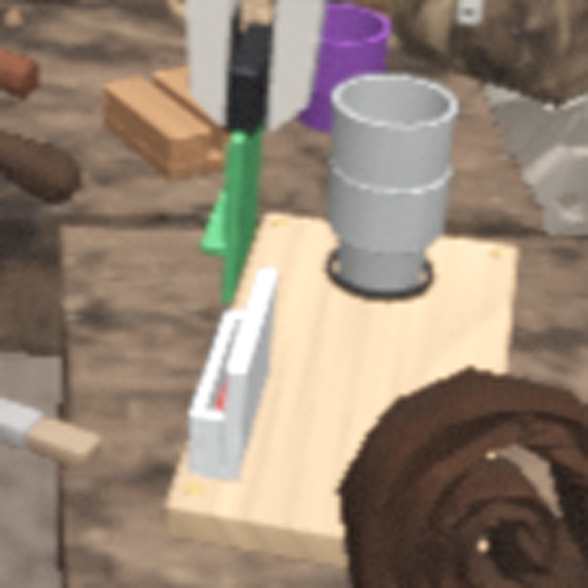

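Tongue and gap are nearly lined up in w11c: tongue end (373,190), strip (370,140). I'll measure the tongue's offset in the gap from the edge pixels.

```bash
python3 - <<'E'
from rail import *
c=pickle.load(open("w11.pkl","rb"));P=cloud(c)
hs=cv2.cvtColor(c["img"],cv2.COLOR_RGB2HSV)
o=-c["R"].T@c["t"];M=c["mount"];Rt=c["R"].T@np.linalg.inv(M[:3,:3]);t=o-Rt@M[:3,3]
Q=(P-t)@Rt
g=(hs[...,0]>40)&(hs[...,0]<90)&(hs[...,1]>90)
for z in range(15,100,6):
    m=g&(abs(Q[...,2]-z)<3)&(Q[...,0]>24)&(Q[...,0]<36)
    if m.sum()>3:
        y=Q[...,1][m];print(z,m.sum(),"y",y.min().round(1),y.max().round(1),"mid",((np.percentile(y,5)+np.percentile(y,95))/2).round(2))
for r in range(172,222,3):
    u=np.where(g[r,290:340])[0]
    if len(u): print(r,u.min()+290,u.max()+290,[ (Q[r,k+290].round(1).tolist(), c["img"][r,k+290].tolist()) for k in (u.min(),u.max())])
E
```

```text
21 130 y -2.5 2.2 mid -0.04
27 66 y -4.0 2.2 mid -1.1
33 37 y -4.1 2.3 mid -0.87
39 35 y -3.8 1.9 mid -0.78
45 29 y -3.9 1.9 mid -0.88
51 30 y -4.0 2.0 mid -1.01
57 28 y -4.1 2.0 mid -1.14
63 21 y -3.7 2.1 mid -0.81
69 135 y -11.5 2.1 mid -5.57
75 13 y -2.1 1.5 mid -0.44
81 14 y -2.1 1.6 mid -0.07
87 11 y -1.6 1.6 mid -0.14
175 314 319 [([28.9, -1.6, 86.2], [40, 85, 54]), ([28.7, 1.6, 87.3], [39, 84, 52])]
178 313 319 [([28.5, -2.1, 78.1], [66, 80, 49]), ([28.4, 1.6, 78.8], [43, 87, 55])]
181 297 320 [([28.2, -11.5, 70.7], [76, 155, 92]), ([28.1, 2.1, 71.3], [57, 93, 66])]
184 297 320 [([26.6, -11.5, 69.8], [88, 185, 112]), ([28.4, 2.0, 61.4], [43, 87, 55])]
187 297 320 [([24.8, -11.5, 69.4], [87, 181, 110]), ([28.4, 2.0, 53.4], [42, 85, 54])]
190 297 320 [([23.1, -11.5, 69.2], [78, 176, 101]), ([28.8, 1.9, 44.7], [40, 86, 52])]
193 297 320 [([21.1, -11.6, 69.8], [81, 180, 106]), ([28.8, 1.8, 37.9], [38, 84, 51])]
196 297 320 [([19.1, -11.7, 70.3], [79, 176, 102]), ([28.6, 1.8, 32.9], [43, 85, 54])]
199 297 321 [([17.5, -11.6, 69.4], [79, 174, 101]), ([28.2, 2.2, 28.6], [45, 87, 57])]
202 297 321 [([15.2, -11.7, 70.8], [74, 169, 98]), ([28.3, 2.2, 22.6], [40, 85, 53])]
205 297 321 [([13.8, -11.7, 69.2], [71, 164, 96]), ([27.3, 2.1, 21.0], [77, 180, 106])]
208 297 321 [([11.8, -11.7, 69.7], [74, 166, 96]), ([26.2, 2.1, 20.1], [76, 178, 103])]
211 297 321 [([10.0, -11.7, 69.4], [71, 164, 94]), ([24.5, 2.1, 20.8], [75, 177, 103])]
214 297 321 [([7.9, -11.8, 69.9], [68, 156, 89]), ([24.0, 2.1, 17.9], [39, 69, 47])]
217 297 303 [([6.1, -11.8, 69.6], [75, 158, 92]), ([23.1, -5.9, 16.3], [40, 72, 51])]
220 297 302 [([4.1, -11.9, 69.8], [73, 153, 91]), ([22.7, -6.3, 13.3], [22, 52, 35])]
```

Request:
{"fn": "arm_command", "kwargs": {
  "increments": [
    {"linear": [0, -0.0013, 0.005], "delta_rot": [0, 0, 0], "grip": 0.008},
    {"linear": [0, 0, 0.01], "delta_rot": [0, 0, 0], "grip": 0.008},
    {"linear": [0, 0, 0.01], "delta_rot": [0, 0, 0], "grip": 0.008},
    {"linear": [0, 0, 0.01], "delta_rot": [0, 0, 0], "grip": 0.008},
    {"linear": [0, 0, 0.005], "delta_rot": [0, 0, 0], "grip": 0.008},
    {"linear": [0, 0, 0], "delta_rot": [0, 0, 0], "grip": 0.008},
    {"linear": [0, 0, 0], "delta_rot": [0, 0, 0], "grip": 0.008},
    {"linear": [0, 0, 0], "delta_rot": [0, 0, 0], "grip": 0.008},
    {"linear": [0, 0, 0], "delta_rot": [0, 0, 0], "grip": 0.008}
  ]
}}

```text
clock: 16.78
tcp_pos: [462.9, -350.9, 150.2]
tcp_rot: [[0.701, 0.713, 0.001], [0.713, -0.701, -0.001], [0.0, 0.001, -1.0]]
contact_force: [-0.7, 0.1, -0.8]
width: 13.6
```

```bash
python3 -c "
from rail import *
rail('w12')"
```

```text
16.7833 [ 462.9 -350.9  150.2] [ 19.6  27.5  19.1 105.2 -11.6  49.1  -0.2] [-0.7  0.1 -0.8] 13.6
[[ 7.012e-01  7.129e-01  7.000e-04]
 [ 7.129e-01 -7.012e-01 -5.000e-04]
 [ 1.000e-04  9.000e-04 -1.000e+00]]
bb 798 tool med [23.3  8.5 78.1] p2 [-4.   4.6 76.9] p98 [41.9 11.9 79.5]
lip 347 tool med [ 37.4  -5.7 103. ] p2 [ 24.1  -9.8 101.9] p98 [ 42.7   5.1 104.8]
strip 123 tool med [ 29.5  -0.4 117.1] p2 [ 23.3  -3.3 115.7] p98 [ 34.    2.5 118.3]
green 977 tool med [25.2 -5.1 68.6] p2 [ -0.8 -11.8  15.5] p98 [29.1  2.  80. ]
```

View pics/w12c.png

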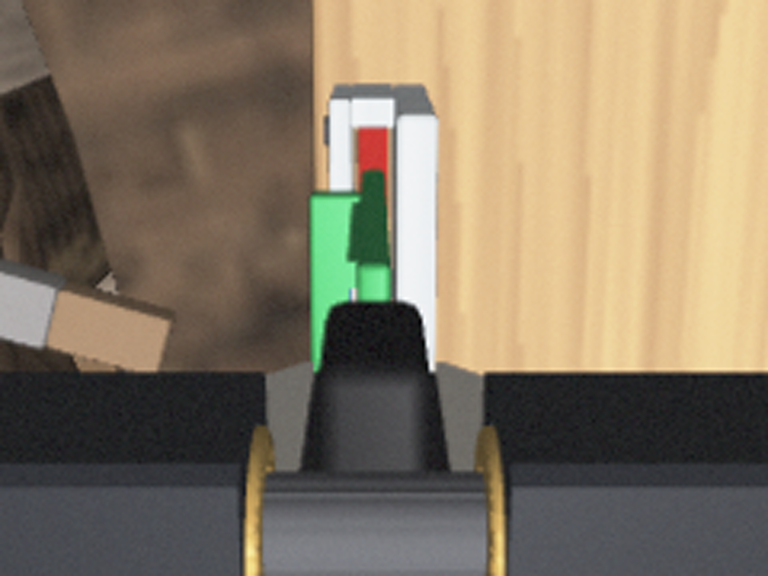

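View pics/scw12.png

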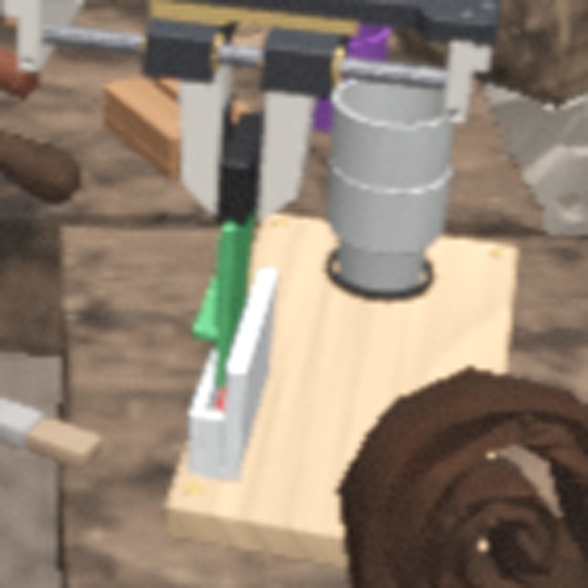

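The tongue is centred over the gap: mid at -0.3 mm in tool y, with about 2 mm clear each side. I'll insert it to just above the strip.

Request:
{"fn": "arm_command", "kwargs": {
  "increments": [
    {"linear": [0, -0.0003, 0.004], "delta_rot": [0, 0, 0], "grip": 0.008},
    {"linear": [0, 0, 0.004], "delta_rot": [0, 0, 0], "grip": 0.008},
    {"linear": [0, 0, 0.004], "delta_rot": [0, 0, 0], "grip": 0.008},
    {"linear": [0, 0, 0.003], "delta_rot": [0, 0, 0], "grip": 0.008},
    {"linear": [0, 0, 0.002], "delta_rot": [0, 0, 0], "grip": 0.008},
    {"linear": [0, 0, 0], "delta_rot": [0, 0, 0], "grip": 0.008},
    {"linear": [0, 0, 0], "delta_rot": [0, 0, 0], "grip": 0.008}
  ],
  "grip_force": 55
}}

```text
clock: 17.47
tcp_pos: [462.2, -350.3, 132.5]
tcp_rot: [[0.701, 0.713, -0.0], [0.713, -0.701, 0.0], [-0.0, -0.0, -1.0]]
contact_force: [0.3, 0.8, -0.3]
width: 13.9
```

```bash
python3 -c "
from rail import *
rail('w13')"
```

```text
17.4667 [ 462.2 -350.3  132.5] [ 20.   28.9  18.7 105.9 -12.2  47.2   0.3] [ 0.3  0.8 -0.3] 13.9
[[ 7.011e-01  7.130e-01 -5.000e-04]
 [ 7.130e-01 -7.011e-01  2.000e-04]
 [-2.000e-04 -5.000e-04 -1.000e+00]]
bb 886 tool med [24.4  9.5 60.4] p2 [ 0.9  5.4 59.1] p98 [42.1 12.8 61.7]
lip 364 tool med [38.1 -4.1 85.4] p2 [27.3 -8.5 83.7] p98 [42.7  8.5 87.1]
strip 150 tool med [29.1  3.  99.4] p2 [ 1.8 -2.3 98. ] p98 [ 33.9   3.8 100.8]
green 969 tool med [25.2 -5.1 68.7] p2 [ -0.3 -11.8  16.4] p98 [29.1  1.9 79.7]
```

View pics/w13c.png

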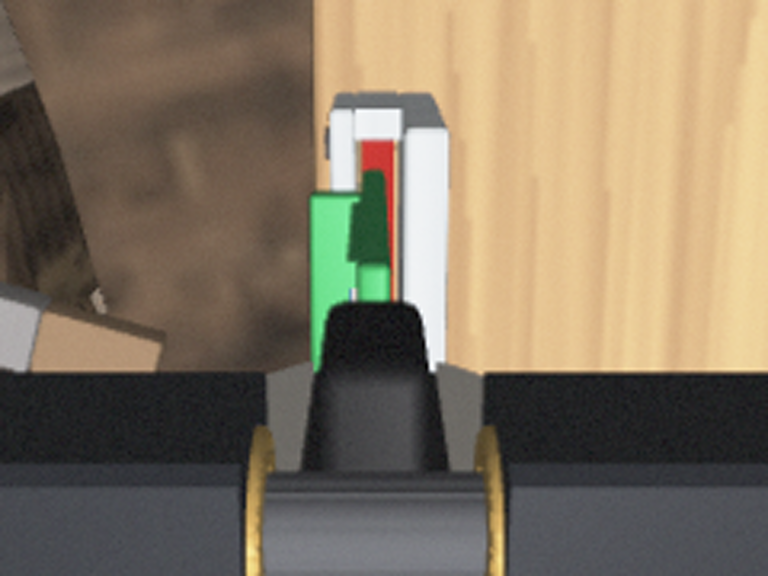

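View pics/scw13.png

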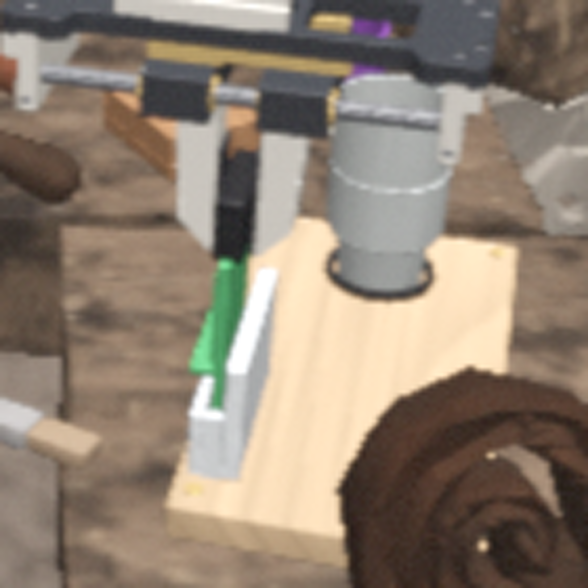

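Request:
{"fn": "arm_command", "kwargs": {
  "increments": [
    {"linear": [0, 0.0009, 0], "delta_rot": [0, 0, 0], "grip": 0.008},
    {"linear": [0, 0, 0.002], "delta_rot": [0, 0, 0], "grip": 0.008},
    {"linear": [0, 0, 0.002], "delta_rot": [0, 0, 0], "grip": 0.008},
    {"linear": [0, 0, 0.002], "delta_rot": [0, 0, 0], "grip": 0.008},
    {"linear": [0, 0, 0], "delta_rot": [0, 0, 0], "grip": 0.008},
    {"linear": [0, 0, 0], "delta_rot": [0, 0, 0], "grip": 0.008}
  ]
}}

```text
clock: 18.07
tcp_pos: [463.4, -351.2, 127.1]
tcp_rot: [[0.701, 0.713, 0.001], [0.713, -0.701, -0.0], [0.0, 0.001, -1.0]]
contact_force: [0.8, -0.5, 2.0]
width: 13.7
```

Request:
{"fn": "arm_command", "kwargs": {
  "increments": [
    {"linear": [0, 0, 0.0015], "delta_rot": [0, 0, 0], "grip": 0.008},
    {"linear": [0, 0, 0.0015], "delta_rot": [0, 0, 0], "grip": 0.008},
    {"linear": [0, 0, 0], "delta_rot": [0, 0, 0], "grip": 0.008},
    {"linear": [0, 0, 0], "delta_rot": [0, 0, 0], "grip": 0.008}
  ]
}}

```text
clock: 18.4
tcp_pos: [463.3, -351.2, 124.1]
tcp_rot: [[0.701, 0.713, 0.001], [0.713, -0.701, -0.0], [0.0, 0.001, -1.0]]
contact_force: [0.5, 0.0, 4.6]
width: 13.7
```

Request:
{"fn": "arm_command", "kwargs": {
  "increments": [
    {"linear": [0, 0, 0.001], "delta_rot": [0, 0, 0], "grip": 0.008},
    {"linear": [0, 0, 0.001], "delta_rot": [0, 0, 0], "grip": 0.008},
    {"linear": [0, 0, 0.0005], "delta_rot": [0, 0, 0], "grip": 0.008},
    {"linear": [0, 0, 0], "delta_rot": [0, 0, 0], "grip": 0.008},
    {"linear": [0, 0, 0], "delta_rot": [0, 0, 0], "grip": 0.008}
  ]
}}

```text
clock: 18.82
tcp_pos: [463.4, -351.2, 121.8]
tcp_rot: [[0.701, 0.713, 0.001], [0.713, -0.701, -0.0], [0.0, 0.001, -1.0]]
contact_force: [-0.0, -0.5, 6.1]
width: 13.8
```

Request:
{"fn": "arm_command", "kwargs": {
  "increments": [
    {"linear": [0, 0, 0.001], "delta_rot": [0, 0, 0], "grip": 0.008},
    {"linear": [0, 0, 0], "delta_rot": [0, 0, 0], "grip": 0.008},
    {"linear": [0, 0, 0], "delta_rot": [0, 0, 0], "grip": 0.008}
  ]
}}

```text
clock: 19.07
tcp_pos: [463.4, -351.3, 121.7]
tcp_rot: [[0.701, 0.713, 0.001], [0.713, -0.701, -0.0], [0.001, 0.001, -1.0]]
contact_force: [-1.9, 1.5, 13.8]
width: 13.9
```

Hard stop reached: TCP z stays at 121.7 (home predicted 121.8) while force jumps from 6 to 14 N. I'll add a little more, then verify.

Request:
{"fn": "arm_command", "kwargs": {
  "increments": [
    {"linear": [0, 0, 0.0005], "delta_rot": [0, 0, 0], "grip": 0.008},
    {"linear": [0, 0, 0], "delta_rot": [0, 0, 0], "grip": 0.008},
    {"linear": [0, 0, 0], "delta_rot": [0, 0, 0], "grip": 0.008},
    {"linear": [0, 0, 0], "delta_rot": [0, 0, 0], "grip": 0.008},
    {"linear": [0, 0, 0], "delta_rot": [0, 0, 0], "grip": 0.008},
    {"linear": [0, 0, 0], "delta_rot": [0, 0, 0], "grip": 0.008}
  ]
}}

```text
clock: 19.57
tcp_pos: [463.5, -351.4, 121.6]
tcp_rot: [[0.701, 0.713, 0.001], [0.713, -0.701, -0.0], [0.001, 0.001, -1.0]]
contact_force: [-2.7, 1.8, 15.7]
width: 13.4
```

```bash
python3 - <<'E'
from rail import *
s,c,P,Q=rail('w14')
hs=cv2.cvtColor(c["img"],cv2.COLOR_RGB2HSV);g=(hs[...,0]>40)&(hs[...,0]<90)&(hs[...,1]>90)&(c["depth"]>0)
m=g&(P[...,2]>40)&(P[...,2]<60)&(Q[...,1]<-5)&(Q[...,0]>5);print("step top z (exp 53)",np.median(P[m][:,2]).round(1),"lip z (48)",)
d=pickle.load(open("scw14.pkl","rb"));p=cloud(d)
q=p[near(p,(598.7,-285),45,105,120)];print("nested",circ(q),np.percentile(q[:,2],97).round(1))
cv2.imwrite("pics/scene14.png",d["img"][:,:,::-1])
x=get_state();print(x["contact_force"],x["tcp_pos"],x["width"],x["clock"])
E
```

```text
19.5667 [ 463.5 -351.4  121.6] [ 20.3  29.9  18.4 106.  -12.6  46.    0.7] [-2.7  1.8 15.7] 13.4
[[ 7.012e-01  7.130e-01  1.400e-03]
 [ 7.130e-01 -7.012e-01 -3.000e-04]
 [ 8.000e-04  1.200e-03 -1.000e+00]]
bb 861 tool med [26.8  7.8 49.6] p2 [ 5.5  3.5 48.1] p98 [41.8 11.2 50.9]
lip 406 tool med [38.1 -5.3 74.6] p2 [ 12.  -10.5  72.4] p98 [42.5  6.8 76.3]
strip 68 tool med [29.7 -2.3 96.7] p2 [24.8 -4.3 94.7] p98 [31.6  1.7 97.6]
green 980 tool med [25.2 -5.1 68.6] p2 [ -0.5 -11.9  12.6] p98 [29.   1.9 81.3]
step top z (exp 53) 52.2 lip z (48)
nested (array([ 597.8, -285.1]), np.float64(26.7)) 114.8
[-2.11110755  2.2910607  16.96584918] [ 463.48062914 -351.31717068  121.63496226] 14.063586950475973 19.6667
```

View pics/w14c.png

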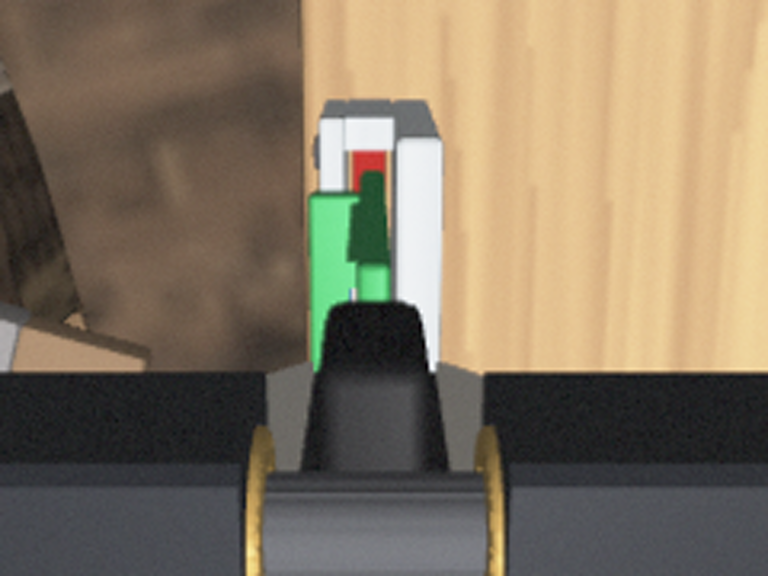

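View pics/scw14.png

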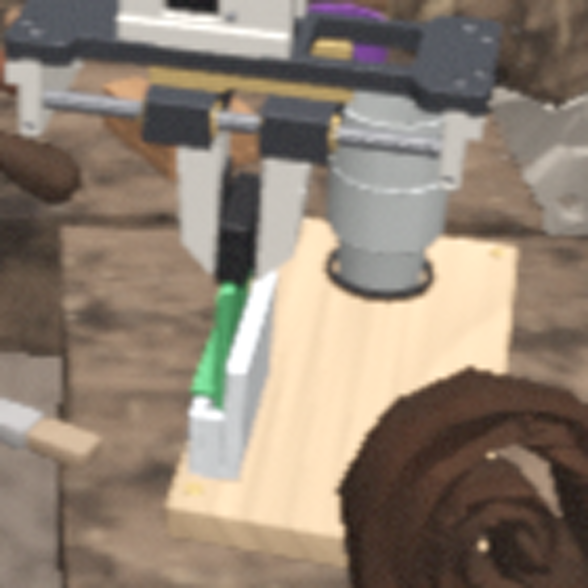

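The step top is 5.2 mm above the measured lip top (expected 5). The strip top is at about 25 mm (home 26, and this view reads 1 mm low), and the cup is still nested. Before handing in, I'll check the bystanders quickly.

```bash
python3 - <<'E'
from bench import *
from h import *
import time
d=pickle.load(open("scw14.pkl","rb"));d0=pickle.load(open("d0.pkl","rb"))["scene"]
df=np.abs(d["img"].astype(int)-d0["img"].astype(int)).max(2)
for n,(x0,y0,x1,y1) in dict(pot=(268,192,312,245),pink=(220,243,260,292),purple_low=(390,185,412,202)).items(): print(n,np.percentile(df[y0:y1,x0:x1],95))
s=get_state();print(s["contact_force"].round(1),s["tcp_pos"].round(1))
print(sign_off())
E
```

```text
pot 11.0
pink 12.0
purple_low 115.0
[-2.1  2.3 17. ] [ 463.5 -351.3  121.6]
the job is handed in; nothing more can be done
None
```

The steel cup is nested in the base cup and released. The label holder is pressed fully home behind the lip, card outwards, and the gripper is still holding it. I handed the job in at about 19.7 s.

**Last checks**
- **Cup:** upright, with its rim at about 114.5 mm (114 expected). It was still there after the holder was in.
- **Holder height:** the arm stopped at the predicted height (121.6 mm against 121.8 mm).
- **Holder force:** the holder is pressed down with 16–17 N. That is well above the spring's 7 N, so its step is bearing on the lip.
- **Holder step and strip:** the step top measured 5.2 mm above the lip (5 mm expected). The red strip read about 25 mm above the bench (26 mm when home), and that view reads about 1 mm low.
- **Bystanders:** the glue pot and pink cup look unchanged in the scene view. The purple cup's patch differed in that view; the gripper was covering much of it, so that check says nothing. The arm stayed clear of the purple cup. I did not check the rosette at the end.

**Disagreement:** the wrist camera read about 1–3 mm off from the two fixed cameras. I placed the cup using both the wrist and scene views, and lined up the holder from the wrist view alone. During insertion the arm drifted about 0.9 mm sideways, and I corrected it before pressing.

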